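Make up two casting flasks: wax tree into sprue base, steel flask over it

ROBOT

A 6-joint arm with a two-finger parallel gripper is mounted at the origin on a cart in front of the work surface, level with it; the furniture and walls round the work are solid. World frame = base frame: x ahead of the robot, y to its left, z up, the work surface at z = 0. Lengths are in mm, angles in rad, forces in N, time in s.
With the tool pointing down it reaches from about 350 to 875 mm from the base axis. Payload 4.2 kg.
Tool frame: the origin (TCP) lies midway between the tips of the shut fingers; the grasp point (between the pads) lies 19 mm behind it; z points along the fingers, y is the line along which they close (so a half turn about z gives the same grasp; the last joint's range is limited). The gripper opens to 85 mm and grips with 20 to 120 N. Pads are 22 mm wide; open, the fingers measure 114 mm over their backs; the gripper's body (76 mm by 85 mm) begins 54 mm behind the grasp point. The pads swing forward as they close: fully open they stand 13 mm farther back than shut.
Start: joints at [1.492, 0.385, 0.008, 0, -1.194, -0.259], TCP at [207.1, 589.668, 202.112] pointing down, gripper open.
Joint ranges: [-3.14, 3.14], [-1.21, 2.06], [-1.07, 1.41], [-3.16, 2.05], [-2.99, -0.16], [-3.1, 3.1]. Speed limits (rad/s): [2.79, 2.79, 3.14, 3.14, 3.14, 3.14].

INTERFACE

Orientations are given as a unit quaternion [x, y, z, w].
In Python, from bench import * gives the robot as it stands.
- The arm moves only by the tool drive_tool, never from a script. Its argument "plan" is a list that holds one entry, the list of rows, each a list of 5 numbers: the closure, from -1 (fully open) to 1 (shut), then the shift along the world's x, y, z in mm, then the turn about the world's z in degrees. A call has 1 to 20 rows; each row shifts and turns the commanded pose from where the row before left it; what a row does not reach is not made up. A row lasts 1/12 s, in which the tool goes at most 41.7 mm and 7.16 degrees, less where a joint would pass 70% of its speed; a pose out of reach is approached as far as the arm can. A call is refused whole if a number of a shift passes 41.7 or a number of a turn 7.16, either way. A call with a gripper value outside its range is refused whole. The fingers move at their own pace and stop on an object; the grip force is fixed at half the most. Time passes only in rows, so rows that do not move let the fingers close. It gives the time, the measured TCP pose, the force, the opening and the grip force at its end, in the units of the state.
- read_state(): the state, without advancing time (a new reading comes with each control period).
- get_image(name): name is "side" or "top"; returns (picture, depth): 480x640x3 uint8, red, green, blue; 480x640 float32, mm along the optical axis (not along the pixel's ray), 0 where there is no reading.
- camera_model(name): a dict with "fx", "fy", "cx", "cy" (pixels), "R" (3x3) and "t" (3): a world point X has camera coordinates R X + t. Camera axes: x right, y down, z forward; pixel columns grow to the right and rows downward; lengths in mm; the calibration is good to about 2 mm. A picture is of the moment at which its call begins. camera_model takes no time and is no camera call.
- job_done(): hands the job in; it is judged then, once.
The state is a dict: "clock": time; "joints": joint angles; "joint_vel": joint speeds; "joint_efforts": joint torques, N m; "position": TCP position; "ee_rot": TCP orientation; "contact_force": force on the tool from outside, world axes, zero at the start; "wrist_torque": the same for the moment, N m; "gripper_width": finger opening in mm; "grasp_force": force on a finger pad.
Only numpy, scipy, OpenCV 4.12 (cv2) and the standard library are available. Lean on these libraries where they do the work, as an engineer would, in place of code of your own. Each camera call takes 0.05 s, during which the arm holds its last target. There are 200 camera calls.

TASK

Make up the two flasks for casting: plug the bushy wax tree (the one with finger rings) upright into the hole of the large rubber sprue base and the slim wax tree into that of the small one, button resting flat on the boss. Once a base has its tree, lower over it, without knocking the wax or letting the flask drop, the steel flask that fits the seat of that base and is tall enough to hide the whole tree, until it stands level at the bottom of the seat. Leave the spare short flask, the loupe and the red-lidded pot where they are.

Things in the scene. Friction and masses are not known exactly. Their poses are not given: they have to be found in the camera images.
- tree_bushy: Dark green wax tree with a tier of six finger rings; loose, 30 g. Origin: centre of the underside of its 24 mm button; z up the trunk. Below it a stem 8 mm thick, 12.5 mm long, tapered at the tip. Rings fill radius 21.5 mm at 9 to 22.5 mm above origin; above that the trunk is bare, round, 9 mm thick, top at 45 mm: grip there from above. Starts plugged in the block, button resting on it.
- tree_slim: Dark green wax tree with four tiers of small drop-shaped charms; loose, 28 g. Origin, button and stem as on the bushy tree. Charms fill radius 12.2 mm at 8 to 39 mm above origin; above that the trunk is bare, round, 9 mm thick, top at 62 mm: grip there from above. Starts plugged in the block, button resting on it.
- tree_block: Fixed light wooden block, 56 x 125 x 30 mm, long side along its y axis, origin at the centre of its underside. Two holes in its top, 34 mm to either side of the centre along y, 11 mm wide and 20 mm deep, hold the trees at the start, either tree in either hole.
- flask_wide: Wide casting flask: plain steel tube open at both ends, 62 mm outside diameter, 2.5 mm wall, 65 mm tall, 0.24 kg, loose, upright on the bench. Origin: centre of its lower rim; z up. Grip it across the outside near its top, from any side. Fits the large base and clears the bushy tree by 7 mm all round when centred.
- flask_tall: Tall narrow casting flask: the same kind of steel tube, 46 mm outside diameter, 2.5 mm wall, 88 mm tall, 0.23 kg, loose, standing upright. Origin: centre of its lower rim; z up. It fits the small base and clears the slim tree by about 8 mm all round when centred.
- flask_short: Spare short narrow flask: the same 46 mm tube but only 55 mm tall, too short for the slim tree. Origin: centre of its lower rim. It stays where it stands; loose.
- base_large: Large black rubber sprue base, 84 mm across, 19 mm tall, fixed. Origin: centre of underside. Inside the lip a flat flask seat 66 mm wide, floor 5 mm above origin; lip widens to 77 mm over its upper 6 mm. Central boss, flat top 15 mm above origin (a seated tree's origin lies there), with a hole 10 mm wide, 13.5 mm deep, widening to 18 mm over its upper 4 mm. A seated flask's origin: the seat floor.
- base_small: Small black rubber sprue base, 68 mm across its flange; the same as the large one in heights, boss and hole, but with a seat 50 mm wide, widening to 61 mm at the top of the lip. Does not move. Origin: centre of its underside.
- loupe: Black eye loupe standing on its rim, 35 mm wide, 26 mm tall, loose; a bystander. Origin: centre of its underside.
- pot_red: Small pot with a red lid, 53 mm wide, 42 mm tall, loose; a bystander. Origin: centre of its underside.
There are look-alikes about, which are no part of the job. What is shaped like the tree_slim but yellow is not meant.

How it is judged (in metres and radians):
At the end, for the whole second after the job is handed in: Bushy tree in the large base, slim tree in the small: within 3 mm of centre, button on the boss within 2.5 mm, upright within 5 deg. Wide flask over the first, tall flask over the second: within 4 mm of centre, rim on the seat floor within 2.5 mm, level within 3 deg. All released, at rest (horizontal distance between tree_bushy and base_large below 0.003 m and z of tree_bushy in the frame of base_large between 0.0125 and 0.0175 m and angle between each of tree_bushy, tree_slim's own z axis and vertical below 0.09 rad and horizontal distance between flask_wide and base_large below 0.004 m and z of flask_wide in the frame of base_large between 0.0025 and 0.0075 m and angle between each of flask_wide, flask_tall's own z axis and vertical below 0.05 rad and linear speed of each of tree_bushy, flask_wide, tree_slim, flask_tall below 0.02 m/s and horizontal distance between tree_slim and base_small below 0.003 m and z of tree_slim in the frame of base_small between 0.0125 and 0.0175 m and horizontal distance between flask_tall and base_small below 0.004 m and z of flask_tall in the frame of base_small between 0.0025 and 0.0075 m); the robot touches nothing.
It fails at once if a flask stands in its base before the tree is plugged into that base ((horizontal distance between flask_wide and base_large below 0.02 m and z of flask_wide in the frame of base_large below 0.025 m and (horizontal distance between tree_bushy and base_large above 0.012 m or z of tree_bushy in the frame of base_large above 0.03 m)) or (horizontal distance between flask_tall and base_small below 0.02 m and z of flask_tall in the frame of base_small below 0.025 m and (horizontal distance between tree_slim and base_small above 0.012 m or z of tree_slim in the frame of base_small above 0.03 m))).
It fails at once if a flask is dropped into its base (faster than 0.5 m/s, a fall of over 12 mm) ((horizontal distance between flask_wide and base_large below 0.02 m and z of flask_wide in the frame of base_large below 0.03 m and linear speed of flask_wide above 0.5 m/s) or (horizontal distance between flask_tall and base_small below 0.02 m and z of flask_tall in the frame of base_small below 0.03 m and linear speed of flask_tall above 0.5 m/s)).
It fails at once if a steel flask knocks against the wax of a tree (over 4 N) (contact force between any of flask_wide, flask_tall, flask_short and tree_bushy above 4 N or contact force between any of flask_wide, flask_tall, flask_short and tree_slim above 4 N).
It fails at once if the spare short flask, the loupe or the red-lidded pot is moved by more than 15 mm (distance of any of flask_short, loupe, pot_red from where it was at the start of the episode above 0.015 m).
It also fails if it takes over 120 s, if anything falls off the work surface, if the arm or the gripper's body presses on something with over 40 N, if the wrist force passes 120 N, or if a joint passes its speed limit or range.

## Working session

There is one attempt and no reset: what is moved stays moved. The work goes in short steps, Python scripts to look and compute and a tool call to move; the robot and the scene stay as the last step left them, time stands still between calls to the robot, and variables do not carry over. Pictures are saved under pics/ and viewed, at most 17 in all, crops included, and the job is handed in when it is done.

Besides the shell and the picture viewer there is one more tool, called after ">>>" by a JSON object that holds its "fn" and its "kwargs", one argument or row to a line. drive_tool: Moves the arm, as the interface text tells. Its arguments: {"type":"object","properties":{"plan":{"type":"array"}},"required":["plan"]}

```bash
mkdir -p pics; ls
cat > h.py <<'E'
from bench import *
import numpy as np, cv2
def snap(name,fn):
    p,d=get_image(name); cv2.imwrite('pics/'+fn+'.png',p[:,:,::-1]); np.savez('pics/'+fn+'.npz',p=p,d=d); return p,d
def ray(name,u,v,z):
    c=camera_model(name);R=np.array(c['R']);t=np.array(c['t'])
    o=-R.T@t; d=R.T@np.array([(u-c['cx'])/c['fx'],(v-c['cy'])/c['fy'],1]); return o+d*(z-o[2])/d[2]
def cloud(name,d):
    c=camera_model(name);R=np.array(c['R']);t=np.array(c['t'])
    v,u=np.mgrid[:480,:640]; P=np.stack([(u-c['cx'])/c['fx']*d,(v-c['cy'])/c['fy']*d,d],-1)
    return (P-t)@R
E
python3 - <<'E'
from h import *
for n in('top','side'):
    snap(n,n+'0'); c=camera_model(n); print(n,c['fx'],c['cx'],c['cy'],-np.array(c['R']).T@c['t'])
    print(np.round(c['R'],3))
print(read_state())
E
```

```text
pics
top 467.1027573924534 309.48100011500986 236.5224240285497 [ 357.7388576   -47.3645116  1073.46303336]
[[-0.019 -1.     0.017]
 [-0.988  0.016 -0.154]
 [ 0.153 -0.019 -0.988]]
side 567.2753090054185 324.31029799972123 236.16796593436166 [ 141.04262861 -752.07559441  710.72867844]
[[ 0.871 -0.491  0.011]
 [-0.304 -0.557 -0.773]
 [ 0.386  0.67  -0.634]]
{'clock': 0.1, 'joints': array([ 1.49158933e+00,  3.85459107e-01,  6.77145447e-03, -4.28425412e-04,
       -1.19402744e+00, -2.58573404e-01]), 'joint_vel': array([-0.00064772, -0.00269695,  0.00433466,  0.00191529,  0.00028856,
        0.00025593]), 'joint_efforts': array([ 2.75058292e-04, -3.93318486e+01,  1.88929564e+01,  4.19791594e+00,
       -2.60427914e-03,  4.28956795e-06]), 'position': array([206.93302413, 589.13053334, 201.14793534]), 'ee_rot': array([ 9.85758162e-01, -1.68166243e-01, -1.12386193e-04,  9.73361681e-04]), 'contact_force': array([ 0.33788352, -0.04277653,  0.3448663 ]), 'wrist_torque': array([ 0.01046757, -0.02304533, -0.03351964]), 'grasp_force': 0.0, 'gripper_width': 85.4295401547925}
```

View pics/top0.png

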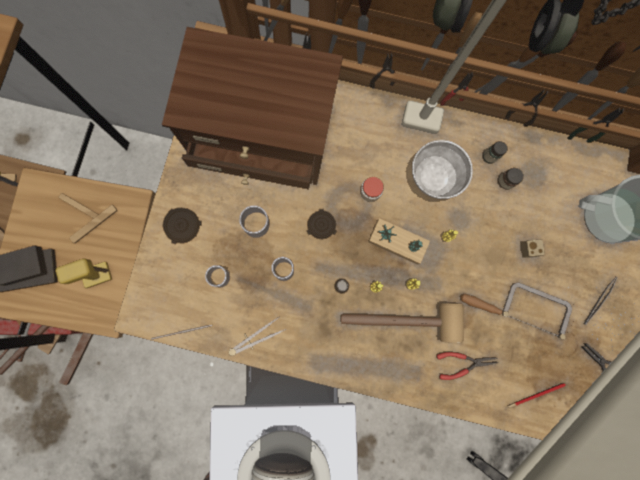

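View pics/side0.png

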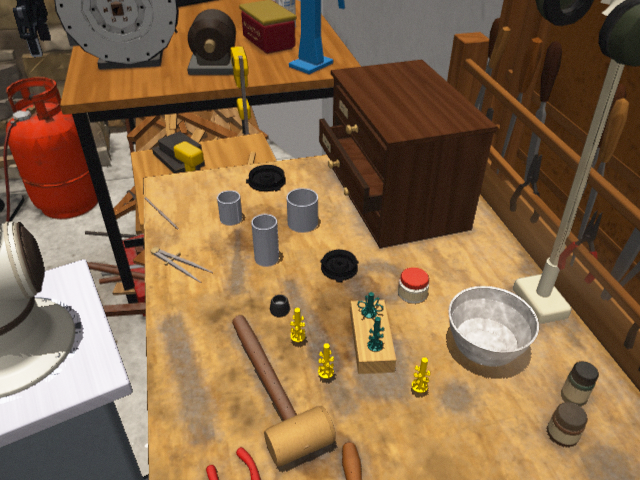

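The top view shows the large base at (181,225), wide flask (254,221), small base (321,224), tall flask (283,268), short flask (217,276), block (399,241) with the bushy tree at (386,233) and slim at (415,245). It also shows the pot at (372,188) and the loupe at (342,286). The side view agrees on the heights: tall flask at (265,240), short at (230,208).

```bash
cat > m.py <<'E'
from h import *
from scipy.optimize import least_squares
def circ(P,r):
    f=lambda c:np.hypot(P[:,0]-c[0],P[:,1]-c[1])-r
    s=least_squares(f,P.mean(0)[:2],loss='soft_l1',f_scale=1.5); return s.x,np.median(abs(s.fun)),len(P)
def outline(name,p,d,u,v,w,r,ztop,zmin):
    """outer outline of the object's top disk, cast on plane ztop"""
    C=cloud(name,d); m=((C[...,2]>zmin)&(d>0)).astype(np.uint8)
    k=np.zeros_like(m);k[v-w:v+w,u-w:u+w]=m[v-w:v+w,u-w:u+w]
    cs=cv2.findContours(k,cv2.RETR_EXTERNAL,cv2.CHAIN_APPROX_NONE)[0]; c=max(cs,key=cv2.contourArea)[:,0,:]
    P=np.array([ray(name,a,b,ztop) for a,b in c]); return circ(P,r)
E
python3 - <<'E'
from m import *
T=np.load('pics/top0.npz');S=np.load('pics/side0.npz')
for n,D in(('top',T),('side',S)):
    C=cloud(n,D['d']); print(n)
    for o,u,v,w,r,z,zm in ([('bl',181,225,24,42,19,9),('bs',321,224,20,34,19,9),('wide',254,221,20,31,65,50),('tall',283,268,17,23,88,65),('short',217,276,16,23,55,40)] if n=='top' else [('bl',267,178,25,42,19,9),('bs',340,265,25,34,19,9),('wide',302,200,22,31,65,58),('tall',265,225,20,23,88,82),('short',230,200,18,23,55,48)]):
        q=C[v-w:v+w,u-w:u+w].reshape(-1,3); q=q[(q[:,2]>zm)&(q[:,2]<z+30)]
        print(o,*[np.round(x,1) for x in outline(n,D['p'],D['d'],u,v,w,r,z,zm)],'zmax',np.round(np.percentile(q[:,2],[50,99]),1),'cloudmid',np.round((q.max(0)+q.min(0))/2,1))
    p=D['p'].astype(int); g=(p[...,1]>p[...,0]+12)&(p[...,2]>p[...,0]+5)&(C[...,2]>30)&(C[...,2]<110)
    k,l,st,ce=cv2.connectedComponentsWithStats(g.astype(np.uint8))
    for i in range(1,k):
        if st[i,4]>15:
            q=C[l==i]; t=q[q[:,2]>np.percentile(q[:,2],90)]
            print('green',st[i],ce[i].round(1),'top',t.mean(0).round(1),len(t),'mean',q.mean(0).round(1))
C=cloud('top',T['d']);q=C[205:280,355:445].reshape(-1,3);q=q[(abs(q[:,2]-30)<4)]
r=cv2.minAreaRect(q[:,:2].astype(np.float32));print('block',r,np.median(q[:,2]))
for nm,(u,v) in dict(drawer=(250,165),drawer2=(310,180),cab=(250,80),bench=(300,330),bowl=(442,143),pot=(372,186)).items():print(nm,C[v,u].round())
def crop(p,u,v,w,h,s):return cv2.resize(p[v-h:v+h,u-w:u+w,::-1],None,fx=s,fy=s,interpolation=cv2.INTER_CUBIC)
cv2.imwrite('pics/c0.png',np.vstack([crop(T['p'],400,240,50,35,8)[:300*2,:800][:290],crop(S['p'],373,330,50,35,8)[100:400]]))
E
```

```text
top
bl [555.1 227.3] 2.6 102 zmax [14.  20.5] cloudmid [555.1 226.6  15.5]
bs [551.2 -95.2] 2.9 77 zmax [14.7 20.9] cloudmid [552.1 -95.1  15.6]
wide [554.1  55.4] 0.7 79 zmax [61.9 66.4] cloudmid [554.6  56.   58.3]
tall [445.2  -7.9] 0.6 60 zmax [85.  91.1] cloudmid [445.6  -8.2  78.2]
short [432.9 137.9] 1.4 108 zmax [53.  57.9] cloudmid [433.6 138.8  49.2]
side
bl [553.3 223.4] 2.0 89 zmax [14.1 43.8] cloudmid [556.  176.6  28.9]
bs [549.6 -99.4] 1.1 92 zmax [14.4 19.6] cloudmid [552.1 -94.5  15.1]
wide [553.5  53.1] 1.5 77 zmax [62.3 66.7] cloudmid [555.6  57.9  62.8]
tall [444.8 -10.1] 1.3 64 zmax [85.8 89.3] cloudmid [445.4  -6.6  86.1]
short [432.4 135.8] 1.3 59 zmax [52.4 56.5] cloudmid [433.6 141.   52.7]
green [300  22  22  31 523] [310.4  37.1] top [972.4 799.6 106.4] 53 mean [973.6 797.8  69.2]
green [362 292  16  26 231] [369.2 306.7] top [ 522.3 -240.4   73.7] 23 mean [ 519.6 -242.4   49.2]
green [368 317  16  34 297] [375.4 336.6] top [ 491.8 -301.6   90. ] 30 mean [ 490.4 -303.6   55.6]
block ((513.5682983398438, -279.9841613769531), (137.62425231933594, 130.45880126953125), 50.939979553222656) 29.21563055605831
drawer [670.  60.  89.]
drawer2 [634. -70.  92.]
cab [794.  45. 232.]
bench [311. -43.   3.]
bowl [ 727. -374.   56.]
pot [ 632. -212.   42.]
```

View pics/c0.png

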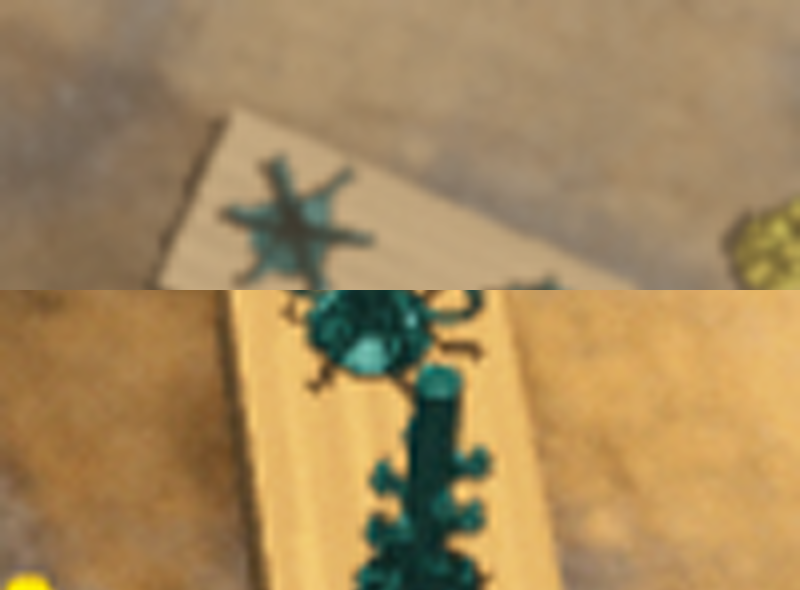

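The crop shows bushy upright with its hub at about (387,234) in the top view, and the slim trunk top at about (377.8,318.8) in the side view. I'll refine the trees and bases next.

Run:
```python
from m import *
T=np.load('pics/top0.npz');S=np.load('pics/side0.npz')
def crop(p,u,v,w,h,s):return cv2.resize(p[v-h:v+h,u-w:u+w,::-1],None,fx=s,fy=s,interpolation=cv2.INTER_CUBIC)
g=lambda im:cv2.convertScaleAbs(im,alpha=1.0)
A=np.hstack([crop(T['p'],181,225,25,25,8),crop(T['p'],321,224,25,25,8)]);B=np.hstack([crop(S['p'],267,178,25,18,8),crop(S['p'],340,265,25,18,8)])
cv2.imwrite('pics/c1.png',np.clip(np.vstack([A[:300],B]).astype(float)*2.2,0,255)[:588]); 
# dark masks
for n,D,L in(('top',T,[('bl',181,225,27,42),('bs',321,224,23,34)]),('side',S,[('bl',267,178,27,42),('bs',340,265,25,34)])):
    p=D['p'].max(2)
    for o,u,v,w,r in L:
        k=np.zeros(p.shape,np.uint8);k[v-w:v+w,u-w:u+w]=p[v-w:v+w,u-w:u+w]<62
        c=max(cv2.findContours(k,cv2.RETR_EXTERNAL,cv2.CHAIN_APPROX_NONE)[0],key=cv2.contourArea)[:,0,:]
        for z in(0,10,19):
            P=np.array([ray(n,a,b,z) for a,b in cv2.convexHull(c)[:,0,:]]);f=lambda x:np.hypot(P[:,0]-x[0],P[:,1]-x[1])-x[2]
            x=least_squares(f,[*P.mean(0)[:2],r]);print(n,o,z,x.x.round(1),abs(x.fun).mean().round(2))
for z in(45,52,75):print('bushy top',ray('top',387,234,z).round(1))
print('slim side',ray('side',377.75,318.75,92).round(1)); 
p=T['p'].astype(int); gm=((p[...,1]>p[...,0]+8)).astype(np.uint8);gm[:225]=0;gm[262:]=0;gm[:,:370]=0;gm[:,430:]=0
k,l,st,ce=cv2.connectedComponentsWithStats(gm)
for i in range(1,k):
    if st[i,4]>10:print(st[i],ce[i],[ray('top',*ce[i],z).round(1)[:2] for z in(48,54,75,92)])
# block by colour: brighter than bench
hsv=cv2.cvtColor(T['p'],cv2.COLOR_RGB2HSV)[...,2]; print('v block/bench',hsv[245,400],hsv[262,395],hsv[215,400])
```

```text
top bl 0 [561.  233.   35.8] 1.06
top bl 10 [559.1 230.4  35.4] 1.05
top bl 19 [557.4 228.   35.1] 1.04
top bs 0 [ 537.4 -119.2   21. ] 0.0
top bs 10 [ 535.8 -118.7   21. ] 0.0
top bs 19 [ 534.4 -118.2   21. ] 0.0
side bl 0 [560.3 243.6  49.3] 3.15
side bl 10 [554.4 229.6  48.6] 3.1
side bl 19 [549.1 217.   48. ] 3.06
side bs 0 [557.2 -86.9  39. ] 2.53
side bs 10 [551.3 -96.2  38.5] 2.5
side bs 19 [ 546.1 -104.6   38. ] 2.47
bushy top [ 520.2 -240.9   45. ]
bushy top [ 519.1 -239.6   52. ]
bushy top [ 515.4 -235.3   75. ]
slim side [ 492.9 -301.7   92. ]
[387 229   4   5  14] [388.85714286 231.07142857] [array([ 526.2, -244.8]), array([ 525.3, -243.6]), array([ 521.8, -239.6]), array([ 519. , -236.3])]
[379 231   8   8  30] [383.2        234.56666667] [array([ 518.6, -231.8]), array([ 517.6, -230.7]), array([ 514.3, -226.9]), array([ 511.7, -223.9])]
[418 241   4   5  16] [419.5625 243.0625] [array([ 498.1, -312.1]), array([ 497.3, -310.6]), array([ 494.4, -305.2]), array([ 492.1, -300.8])]
[410 242  10   9  39] [413.33333333 246.87179487] [array([ 489.8, -297.8]), array([ 489. , -296.3]), array([ 486.3, -291.2]), array([ 484.1, -287. ])]
v block/bench 191 143 170[ WARN:0@0.127] global loadsave.cpp:1063 imwrite_ Unsupported depth image for selected encoder is fallbacked to CV_8U.
```

View pics/c1.png

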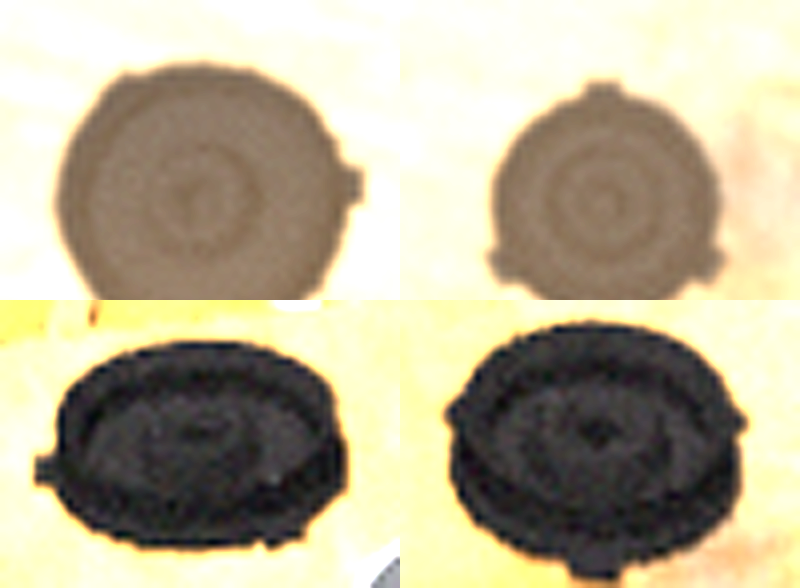

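The crop shows both bases with round bosses and outer ears. The hole centres are at side (267,176) for the large base and side (339.6,262.8) for the small one; in the top view they are at about (181.2,224.6) and (321,224).

Run:
```python
from m import *
T=np.load('pics/top0.npz')
def cr(x,y,u0,v0):return u0+x/8-.44,v0+y/8-.44
print('bl side',ray('side',*cr(202,130,242,160),14).round(1),'top',ray('top',*cr(200,200,156,200),15).round(1))
print('bs side',ray('side',*cr(200,130,315,247),14).round(1),'top',ray('top',*cr(204,200,296,199),15).round(1))
print('slim side',ray('side',*cr(438,190,323,295),92).round(1),'bushy side',ray('side',*cr(368,165,323,295),75).round(1))
# local circle on gradient: bases top view, outer outline (z=19 rim) with ears rejected
C=cloud('top',T['d'])
for o,u,v in(('bl',181,225),('bs',321,224)):
    w=27;q=C[v-w:v+w,u-w:u+w].reshape(-1,3)
    for lo,hi in((11,25),(16,25)):
        s=q[(q[:,2]>lo)&(q[:,2]<hi)];c=np.median(s,0)[:2]
        h=cv2.convexHull(s[:,:2].astype(np.float32))[:,0]
        f=lambda x:np.hypot(h[:,0]-x[0],h[:,1]-x[1])-x[2]
        x=least_squares(f,[*c,40],loss='soft_l1',f_scale=1);print(o,lo,x.x.round(1))
V=cv2.GaussianBlur(cv2.cvtColor(T['p'],cv2.COLOR_RGB2LAB),(3,3),0).astype(int)
print(V[245,400],V[225,380],V[262,395],V[215,400],V[240,360])
```

```text
bl side [557.1 229.5  14. ] top [554.4 227.   15. ]
bs side [552.  -96.3  14. ] top [551.7 -95.3  15. ]
slim side [ 492.8 -300.7   92. ] bushy side [ 494.3 -276.6   75. ]
bl 11 [555.6 228.5  39.6]
bl 16 [555.7 228.6  39.3]
bs 11 [551.7 -95.9  31.3]
bs 16 [552.  -95.9  31.1]
[176 132 152] [179 132 152] [129 134 148] [157 133 150] [119 133 148]
```

>>> {"fn": "drive_tool", "kwargs": {
  "plan": [
    [[-1,15,-35,0,-4.8],[-1,15,-35,0,-4.8],[-1,15,-35,0,-4.8],[-1,15,-35,0,-4.8],[-1,15,-35,0,-4.8],[-1,15,-35,0,-4.8],[-1,15,-35,0,-4.8],[-1,15,-35,0,-4.8],[-1,15,-35,0,-4.8],[-1,15,-35,0,-4.8],[-1,15,-35,0,-4.8],[-1,15,-35,0,-4.8],[-1,15,-35,0,-4.8],[-1,15,-35,0,-4.8],[-1,15,-35,0,-4.8],[-1,15,-35,0,-4.8],[-1,15,-35,0,-4.8],[-1,15,-35,0,-4.8],[-1,15,-35,0,-4.8],[-1,15,-35,0,-4.8]]
  ]
}}

```text
clock: 1.77
position: [507.2, -112.3, 201.8]
ee_rot: [-0.533, 0.846, 0.0, -0.0]
contact_force: [0.9, 0.6, -0.4]
gripper_width: 85.2
grasp_force: 0.0
```

>>> {"fn": "drive_tool", "kwargs": {
  "plan": [
    [[-1,-3,-38,0,0],[-1,-3,-38,0,0],[-1,-3,-38,0,0],[-1,-3,-38,0,0],[-1,-3,-38,0,0],[-1,0,0,0,0],[-1,0,0,0,0],[-1,0,0,0,0]]
  ]
}}

```text
clock: 2.43
position: [491.6, -300.2, 201.5]
ee_rot: [-0.534, 0.845, 0.001, -0.0]
contact_force: [0.1, -0.1, -0.3]
gripper_width: 85.1
grasp_force: 0.0
```

Run:
```python
from m import *
s=read_state();print(s['clock'],s['position'],s['ee_rot'],s['joints'],s['contact_force'])
p,d=snap('side','side1');p2,_=snap('top','top1')
cv2.imwrite('pics/v1.png',np.hstack([p[150:450,200:600,::-1],p2[80:380,200:600,::-1]]))
```

```text
2.4333 [ 491.64616118 -300.20032704  201.48738135] [-5.34346557e-01  8.45265233e-01  6.06901757e-04 -2.74162686e-04] [-2.67330554e-01  3.02877222e-01 -1.15411295e-01 -4.51921588e-04
 -1.15377404e+00 -1.75813194e-01] [ 0.11771049 -0.07406642 -0.34385286]
```

View pics/v1.png

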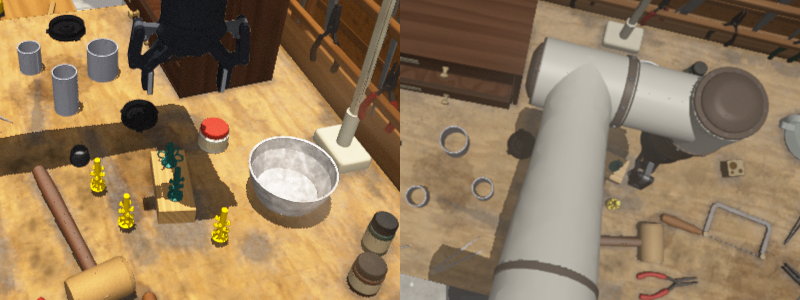

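The side view shows the gripper's fingers above the trees at (345,240) and (432,245). I'll check the camera calibration against the fingertips' known position.

```bash
python3 - <<'E'
from m import *
D=np.load('pics/side1.npz');C=cloud('side',D['d'])
m=(D['d']>0)&(C[...,2]>200)&(C[...,2]<236)&(np.hypot(C[...,0]-491.6,C[...,1]+300.2)<75)
k,l,st,ce=cv2.connectedComponentsWithStats(m.astype(np.uint8))
a=np.deg2rad(-25.3);e=np.array([np.cos(a),np.sin(a)]);n=np.array([-e[1],e[0]])
for i in range(1,k):
    if st[i,4]>30:
        q=C[l==i];r=q[:,:2]-[491.6,-300.2];print(st[i],'along',np.percentile(r@e,[2,98]).round(1),'across',np.percentile(r@n,[2,98]).round(1),'z',q[:,2].min().round(1))
E
python3 - <<'E'
from m import *
D=np.load('pics/side1.npz');C=cloud('side',D['d'])
for u,v in((345,232),(335,225),(432,240),(425,215),(390,190)):print(u,v,D['d'][v,u],C[v,u].round(1),D['p'][v,u])
c=camera_model('side');X=np.array(c['R'])@[491.6,-300.2,214]+c['t'];print(X,c['fx']*X[0]/X[2]+c['cx'],c['fy']*X[1]/X[2]+c['cy'])
E
```

```text
345 232 711.85767 [ 440.1 -285.   263.7] [24 24 31]
335 225 1145.7283 [609.1  17.5   2. ] [224 176 104]
432 240 1116.855 [ 754.7 -112.2   -0.9] [194 153 108]
425 215 698.1542 [ 526.5 -330.7  289.6] [21 21 27]
390 190 672.139 [ 485.  -309.5  327.7] [21 22 23]
[ 77.71388371  26.02736618 753.06343154] 382.85140562363785 255.77412602085215
```

Run:
```python
from m import *
D=np.load('pics/side1.npz');C=cloud('side',D['d'])
m=(D['d']>0)&(D['d']<850)&(C[...,2]>200)&(C[...,2]<262)
k,l,st,ce=cv2.connectedComponentsWithStats(m.astype(np.uint8))
a=np.deg2rad(-25.3);e=np.array([np.cos(a),np.sin(a)]);n=np.array([-e[1],e[0]])
for i in range(1,k):
    if st[i,4]>30:
      for lo in(200,225,240):
        q=C[l==i];q=q[(q[:,2]>lo)&(q[:,2]<lo+25)]
        if len(q)<9:continue
        r=q[:,:2]-[491.6,-300.2];print(st[i],lo,len(q),'along',np.percentile(r@e,[2,98]).round(1),'across',np.percentile(r@n,[2,98]).round(1),'z',q[:,2].min().round(1),q.mean(0).round(1))
```

```text
[607 163  33  46 565] 225 288 along [357.6 370.7] across [ 54.3 120.5] z 237.1 [ 858.1 -377.8  244. ]
[607 163  33  46 565] 240 510 along [356.5 370.1] across [ 56.5 129.1] z 240.0 [ 859.3 -373.1  250.9]
[  0 164  14  53 530] 200 216 along [-546.3 -533.3] across [136.1 172.3] z 200.2 [ 69.2  70.3 212.6]
[  0 164  14  53 530] 225 208 along [-540.6 -526.5] across [151.1 180. ] z 225.3 [ 79.6  75.1 237.8]
[  0 164  14  53 530] 240 191 along [-535.8 -522.5] across [152.4 181.7] z 240.0 [ 83.8  73.9 251.4]
[ 567  177   73   81 1127] 200 568 along [292.9 371.4] across [ -8.8 100.1] z 200.1 [ 816.8 -397.6  211.3]
[ 567  177   73   81 1127] 225 341 along [291.4 343.5] across [ -6.9 102.7] z 225.0 [ 805.  -374.3  235.3]
[ 567  177   73   81 1127] 240 302 along [291.2 326.4] across [-16.3 101. ] z 240.0 [ 794.9 -371.8  254.5]
[587 210  16  21 140] 200 125 along [312.2 325.4] across [51.9 63.8] z 200.0 [ 803.3 -383.8  211.4]
[587 210  16  21 140] 225 15 along [312.8 324.3] across [53.1 65.2] z 225.5 [ 804.9 -382.9  227. ]
[  0 223   7  32 132] 200 132 along [-521.5 -512.5] across [51.5 89.8] z 200.0 [ 55.4 -17.2 209.9]
[416 223  15  20 137] 225 36 along [41.9 48.6] across [-12.7   9.6] z 242.4 [ 529.1 -322.9  247. ]
[416 223  15  20 137] 240 137 along [41.8 55. ] across [-13.6   9.4] z 242.4 [ 530.2 -325.9  253.6]
[341 227  12  18 103] 225 14 along [-50.  -43.9] across [-13.2  -7.2] z 244.5 [ 444.  -289.9  247.4]
[341 227  12  18 103] 240 103 along [-56.9 -44.2] across [-13.6   3.2] z 244.5 [ 442.2 -287.3  255.1]
```

>>> {"fn": "drive_tool", "kwargs": {
  "plan": [
    [[0.8,0,0,0,0],[0.8,0,0,0,0],[0.8,0,0,0,0],[0.8,0,0,0,0],[0.8,0,0,0,0],[0.8,0,0,0,0],[0.8,0,0,0,0],[0.8,0,0,0,0],[0.8,0,0,0,0],[0.8,0,0,0,0]]
  ]
}}

```text
clock: 3.37
position: [492.1, -300.4, 202.1]
ee_rot: [-0.535, 0.845, 0.0, -0.0]
contact_force: [0.2, -0.1, -0.3]
gripper_width: 8.5
grasp_force: 0.0
```

Run:
```python
from m import *
p,d=snap('side','side2');C=cloud('side',d);s=read_state();print(s['position'],s['gripper_width'])
x0=s['position'][:2]
m=(d>0)&(d<850)&(C[...,2]>190)&(np.hypot(C[...,0]-x0[0],C[...,1]-x0[1])<80)
q=C[m];a=np.deg2rad(-25.3);e=np.array([np.cos(a),np.sin(a)]);n=np.array([-e[1],e[0]])
r=q[:,:2]-x0
for lo in range(190,300,10):
    k=(q[:,2]>lo)&(q[:,2]<lo+10)
    if k.sum()>5:print(lo,k.sum(),(np.percentile(r[k]@e,[2,98])).round(1),np.percentile(r[k]@n,[2,98]).round(1))
cv2.imwrite('pics/v2.png',cv2.resize(p[140:360,300:480,::-1],None,fx=2.7,fy=2.7))
```

```text
[ 492.06522772 -300.36823119  202.06858958] 8.329949618405754
230 78 [-16.4  12.7] [-13.9   2.9]
240 160 [-18.3  16.5] [-13.6   6.8]
250 170 [-18.7  16.3] [-13.5   4.7]
260 151 [-18.4  16. ] [-14.1   8.1]
270 234 [-33.6  32.4] [-15.7   5.6]
280 509 [-38.9  37.9] [-15.2   8.6]
290 374 [-46.5  45.5] [-19.    9.2]
```

View pics/v2.png

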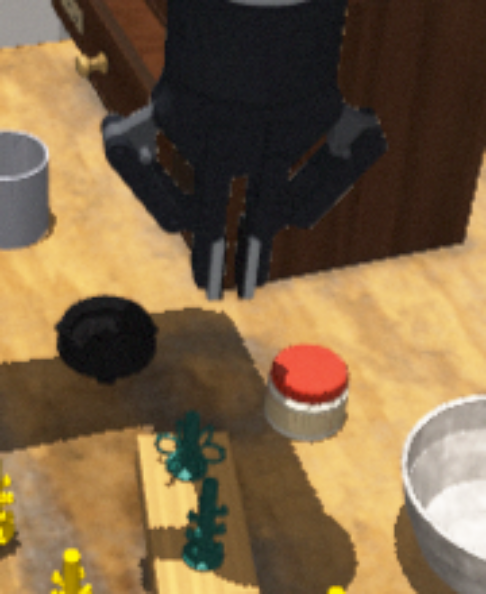

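The image shows the nearly shut fingertips at about (386,250). That looks roughly 25 mm higher than the stated TCP, so I'll check it by projection.

Run:
```python
from m import *
c=camera_model('side')
for z in(200,210,220,230,240):
    X=np.array(c['R'])@[487.4,-310.3,z]+c['t'];print(z,X[2].round(),(c['fx']*X[0]/X[2]+c['cx']).round(1),(c['fy']*X[1]/X[2]+c['cy']).round(1))
d=np.load('pics/side2.npz')['d'];C=cloud('side',d)
for v in range(238,254,2):print(v,[(int(d[v,u]),C[v,u,2].round()) for u in(379,382,393)])
```

```text
200 754.0 383.7 269.1
210 747.0 384.3 263.5
220 741.0 384.9 257.8
230 735.0 385.5 252.0
240 728.0 386.1 246.2
238 [(717, np.float64(255.0)), (720, np.float64(253.0)), (717, np.float64(255.0))]
240 [(721, np.float64(251.0)), (719, np.float64(251.0)), (719, np.float64(252.0))]
242 [(723, np.float64(247.0)), (722, np.float64(248.0)), (721, np.float64(249.0))]
244 [(721, np.float64(246.0)), (725, np.float64(244.0)), (728, np.float64(242.0))]
246 [(725, np.float64(242.0)), (726, np.float64(241.0)), (726, np.float64(241.0))]
248 [(727, np.float64(239.0)), (729, np.float64(237.0)), (728, np.float64(238.0))]
250 [(730, np.float64(235.0)), (731, np.float64(234.0)), (729, np.float64(235.0))]
252 [(1088, np.float64(-2.0)), (1089, np.float64(-2.0)), (1090, np.float64(-3.0))]
```

>>> {"fn": "drive_tool", "kwargs": {
  "plan": [
    [[-0.6,0,0,0,0],[-0.6,0,0,0,0],[-0.6,0,0,0,0],[-0.6,0,0,0,0],[-0.6,0,0,-20,0],[-0.6,0,0,-20,0],[-0.6,0,0,-20,0],[-0.6,0,0,-20,0],[-0.6,0,-0.5,-20,0],[-0.6,0,0,-20,0],[-0.6,0,0,-10,0],[-0.6,0,0,0,0],[-0.6,0,0,0,0]]
  ]
}}

```text
clock: 4.5
position: [492.3, -301.0, 72.2]
ee_rot: [-0.535, 0.845, -0.0, -0.0]
contact_force: [0.5, -0.3, 0.4]
gripper_width: 68.4
grasp_force: 0.0
```

Run:
```python
from m import *
p,d=snap('side','side3');C=cloud('side',d);s=read_state();print(s['position'],s['gripper_width'],s['contact_force'])
x0=s['position'][:2]
m=(d>0)&(C[...,2]>60)&(C[...,2]<190)&(np.hypot(C[...,0]-x0[0],C[...,1]-x0[1])<60)
q=C[m];a=np.deg2rad(-25.3);e=np.array([np.cos(a),np.sin(a)]);n=np.array([-e[1],e[0]])
r=q[:,:2]-x0
for lo in range(60,150,6):
    k=(q[:,2]>lo)&(q[:,2]<lo+6)
    if k.sum()>5:print(lo,k.sum(),(np.percentile(r[k]@e,[2,98])).round(1),np.percentile(r[k]@n,[2,98]).round(1))
cv2.imwrite('pics/v3.png',cv2.resize(p[210:410,290:470,::-1],None,fx=2.9,fy=2.9))
```

```text
[ 492.95051551 -301.21862608   73.11276434] 68.15292917787536 [ 0.83309634 -0.55872249  0.83409529]
60 33 [-10.4  10.8] [-9.   4.6]
66 45 [-10.1  10.2] [-11.4   8.9]
72 20 [-4.3  3. ] [-5.8  2.3]
78 18 [-4.1  4.5] [-5.3  0.7]
84 18 [-3.8  3.5] [-4.2  1.9]
90 23 [-4.1  3.7] [-3.9  2.7]
108 27 [-42.  41.] [-12.8  10.5]
114 60 [-46.8  44.6] [-14.1   2.9]
120 76 [-48.9  46. ] [-14.    7.8]
126 68 [-49.   45.2] [-13.9   4.1]
132 70 [-49.1  46. ] [-13.2   5.9]
138 66 [-49.1  44.7] [-13.6   5.5]
144 52 [-50.4  45.1] [-14.    2.4]
```

View pics/v3.png

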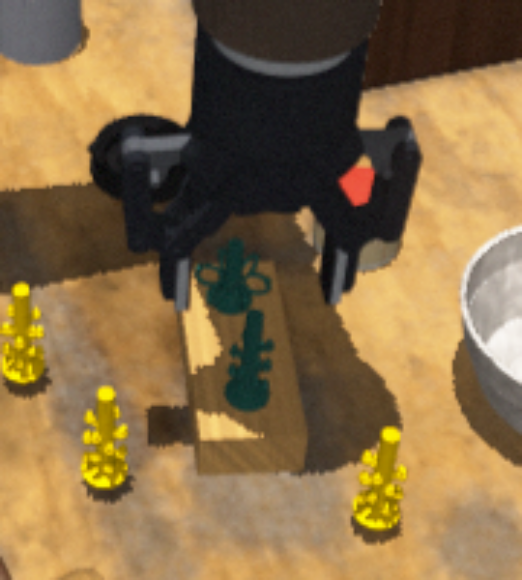

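The side view shows the fingers straddling the slim trunk, centred, with their tips about 27 mm above the reported TCP. I'll go lower, close part way to 30 mm and check again.

>>> {"fn": "drive_tool", "kwargs": {
  "plan": [
    [[-0.6,0,0,-10,0],[0,0,0,-10,0],[0.3,0,0,-5,0],[0.3,0,0,0,0],[0.3,0,0,0,0],[0.3,0,0,0,0],[0.3,0,0,0,0]]
  ]
}}

```text
clock: 5.13
position: [492.4, -301.0, 47.5]
ee_rot: [-0.535, 0.845, -0.0, 0.0]
contact_force: [-0.8, -0.3, -0.1]
gripper_width: 30.0
grasp_force: 0.0
```

```bash
cat > prof.py <<'E'
from m import *
import sys
def prof(fn,ang,z0,z1,x0=None,st=4,R=60):
    p,d=snap('side',fn);C=cloud('side',d);s=read_state();print(s['clock'],s['position'].round(1),s['gripper_width'].__round__(1),s['contact_force'].round(1),s['grasp_force'])
    x0=s['position'][:2] if x0 is None else np.array(x0)
    m=(d>0)&(C[...,2]>z0)&(C[...,2]<z1)&(np.hypot(C[...,0]-x0[0],C[...,1]-x0[1])<R)
    q=C[m];a=np.deg2rad(ang);e=np.array([np.cos(a),np.sin(a)]);n=np.array([-e[1],e[0]]);r=q[:,:2]-x0
    for lo in range(z0,z1,st):
        k=(q[:,2]>lo)&(q[:,2]<lo+st)
        if k.sum()>3:print(lo,k.sum(),(np.percentile(r[k]@e,[2,98])).round(1),np.percentile(r[k]@n,[2,98]).round(1))
    return p
E
python3 -c "
from prof import *
prof('side4',-25.3,60,110)"
```

```text
5.1833 [ 492.4 -300.9   47.5] 29.8 [-0.5 -0.8 -0.4] 0.0
60 26 [-8.  11.9] [-9.3  8. ]
64 33 [-9.8 10.5] [-10.1  10.1]
68 28 [-9.3 11.3] [-9.7  3.4]
72 10 [-3.8  3.7] [-3.5 -0.8]
76 22 [-22.2  18.7] [-11.5   2.1]
80 42 [-24.6  25.9] [-13.4   1.8]
84 44 [-28.9  24.8] [-13.1   4.6]
88 68 [-29.   26.1] [-13.2   7.7]
92 51 [-29.3  25. ] [-13.1   8.3]
96 41 [-29.2  26.2] [-13.4   2.4]
100 44 [-29.3  27.1] [-13.    4.2]
104 44 [-29.   26.9] [-14.1   5.7]
108 24 [-27.2  26.5] [-13.    7.4]
```

>>> {"fn": "drive_tool", "kwargs": {
  "plan": [
    [[1,0,0,0,0],[1,0,0,0,0],[1,0,0,0,0],[1,0,0,0,0],[1,0,0,0,0],[1,0,0,0,0]]
  ]
}}

```text
clock: 5.68
position: [492.3, -300.9, 47.3]
ee_rot: [-0.535, 0.845, -0.0, 0.0]
contact_force: [0.6, -0.1, 1.5]
gripper_width: 6.4
grasp_force: 58.6
```

>>> {"fn": "drive_tool", "kwargs": {
  "plan": [
    [[1,0,0,5,0],[1,0,0,10,0],[1,0,0,20,0],[1,0,0,25,0],[1,0,0,25,0],[1,0,0,20,0],[1,0,0,10,0],[1,0,0,5,0],[1,0,0,0,0],[1,0,0,0,0],[1,0,0,0,0]]
  ]
}}

```text
clock: 6.6
position: [491.1, -300.4, 165.5]
ee_rot: [-0.535, 0.845, 0.001, -0.001]
contact_force: [0.7, 0.5, -0.8]
gripper_width: 5.7
grasp_force: 58.7
```

```bash
python3 -c "
from prof import *
p=prof('side5',-25.3,110,215)
cv2.imwrite('pics/v5.png',cv2.resize(p[180:360,310:470,::-1],None,fx=3.2,fy=3.2))"
```

```text
6.65 [ 491.2 -300.5  165.5] 5.9 [-0.9  0.9  0.1] 58.71160447597504
146 33 [-11.4  10.8] [-11.5   7.5]
150 85 [-11.1   9.8] [-10.4   8.3]
154 15 [-7.5  3.2] [-5.5  1.8]
158 26 [-7.3  9.3] [-9.2  5.6]
162 25 [-7.8  9. ] [-9.  -0.8]
166 29 [-11.4   8.4] [-10.3   0.7]
170 20 [-10.1   4.2] [-11.2   3.4]
174 29 [-8.2  9.1] [-10.5   1.9]
178 32 [-9.5  8.6] [-10.2   1.7]
182 39 [-11.3   9.9] [-10.5   1. ]
186 19 [-11.5   3.2] [-10.3  -0.4]
190 7 [-8.8  2.3] [-6.3 -2.4]
194 20 [-10.4   6.8] [-12.   -2.7]
198 35 [-13.6   9.7] [-13.8  -2.8]
202 54 [-16.2  14.6] [-13.9  -2.3]
206 67 [-16.8  15.6] [-14.4   7.9]
210 61 [-16.8  15. ] [-13.4   3.9]
214 19 [-17.4  14.1] [-14.   -0.1]
```

View pics/v5.png

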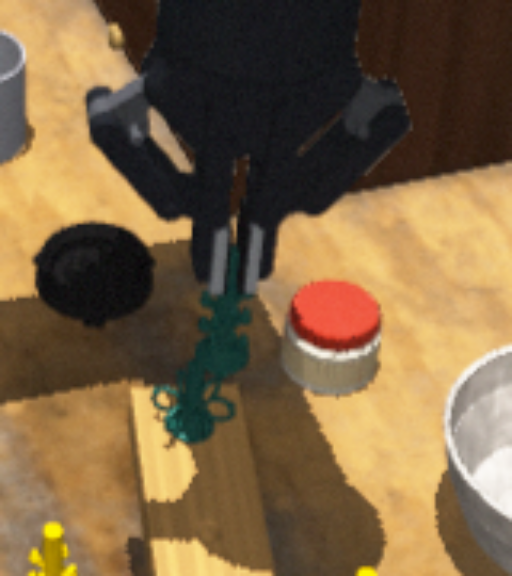

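The view shows the slim tree hanging upright in the fingers and clear of the block. Next I'll carry it over the small base.

>>> {"fn": "drive_tool", "kwargs": {
  "plan": [
    [[1,4,15,0,0],[1,8,27,0,0],[1,8,27,0,0],[1,8,27,0,0],[1,8,27,0,0],[1,8,27,0,0],[1,8,27,0,0],[1,6,20,0,0],[1,2.5,7.5,0,0],[1,0,0,-15,0],[1,0,0,-30,0],[1,0,0,-30,0],[1,0,0,-15,0],[1,0,0,0,0],[1,0,0,0,0],[1,0,0,0,0]]
  ]
}}

```text
clock: 7.98
position: [553.5, -96.7, 78.0]
ee_rot: [-0.535, 0.845, -0.001, 0.001]
contact_force: [0.4, -0.2, 1.1]
gripper_width: 5.9
grasp_force: 58.7
```

```bash
python3 -c "
from prof import *
p=prof('side6',-25.3,22,120,x0=[552,-95.8],R=25)
cv2.imwrite('pics/v6.png',cv2.resize(p[170:310,270:410,::-1],None,fx=4,fy=4))"
```

```text
8.0333 [553.8 -96.6  78.5] 6.1 [-0.1  0.2 -0.2] 58.725396394729614
58 13 [-9.3 11.8] [-11.3   4. ]
62 54 [-8.1 12.2] [-13.2   6. ]
66 13 [-5.2  5.5] [-10.   -1.3]
70 18 [-5.4 10.5] [-9.7  4. ]
74 16 [-4.  10.7] [-7.6  7.8]
78 17 [-8.1 10.9] [-11.2   0.6]
82 18 [-10.    5.8] [-10.4   4.5]
86 22 [-8.1 10.6] [-9.6  6.7]
90 15 [-3.9 10.1] [-10.7   0.8]
94 29 [-10.2  11.7] [-11.3   1.6]
98 16 [-8.6  8.7] [-11.7   0.3]
102 6 [-0.1  3.5] [-4.  -1.8]
106 11 [-7.1  7.4] [-12.4  -2.9]
110 23 [-12.    9.3] [-13.   -2.7]
114 32 [-13.6  16.2] [-12.9  -2.8]
118 23 [-15.2  15.5] [-13.    5.4]
```

View pics/v6.png

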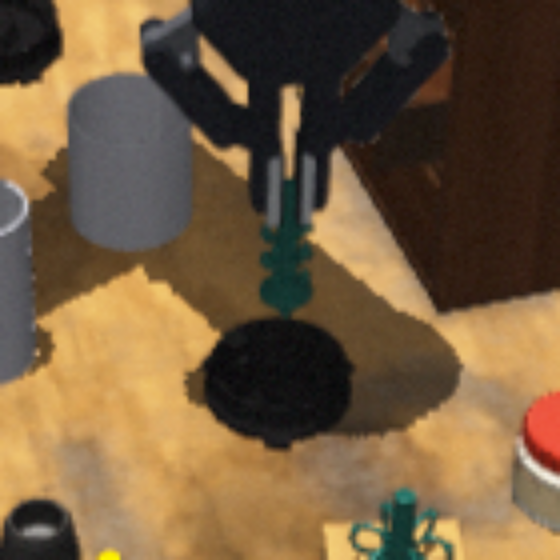

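>>> {"fn": "drive_tool", "kwargs": {
  "plan": [
    [[1,-1.5,1,0,0],[1,0,0,-10,0],[1,0,0,-10,0],[1,0,0,-6,0],[1,0,0,-5,0],[1,0,0,-3,0],[1,0,0,-3,0],[1,0,0,-2,0],[1,0,0,-2,0],[1,0,0,0,0],[1,0,0,0,0]]
  ]
}}

```text
clock: 8.95
position: [551.2, -95.3, 36.2]
ee_rot: [-0.535, 0.845, -0.0, 0.0]
contact_force: [0.3, 0.1, -0.3]
gripper_width: 6.1
grasp_force: 58.7
```

>>> {"fn": "drive_tool", "kwargs": {
  "plan": [
    [[1,0,0,-1,0],[1,0,0,-1,0],[1,0,0,-1,0],[1,0,0,-0.5,0],[1,0,0,0,0],[1,0,0,0,0]]
  ]
}}

```text
clock: 9.45
position: [551.1, -95.3, 32.6]
ee_rot: [-0.535, 0.845, 0.0, 0.0]
contact_force: [-0.0, -0.1, -0.2]
gripper_width: 5.6
grasp_force: 58.7
```

>>> {"fn": "drive_tool", "kwargs": {
  "plan": [
    [[1,0,0,-0.5,0],[1,0,0,-0.5,0],[1,0,0,0,0],[1,0,0,0,0]]
  ]
}}

```text
clock: 9.78
position: [551.6, -95.4, 32.2]
ee_rot: [-0.535, 0.845, -0.0, 0.0]
contact_force: [0.2, 0.4, 5.6]
gripper_width: 5.9
grasp_force: 59.2
```

>>> {"fn": "drive_tool", "kwargs": {
  "plan": [
    [[0.75,0,0,0,0],[0.7,0,0,0,0],[0.6,0,0,0,0],[0.4,0,0,0,0],[0.2,0,0,0,0],[0.1,0,0,0,0],[0.1,0,0,15,0],[0.1,0,0,30,0],[0,0,0,40,0],[0,0,0,30,0],[-0.2,-7,-35,0,0],[-0.2,-7,-35,0,0],[-0.2,-7,-35,0,0],[-0.2,-7,-35,0,0],[-0.2,-2,-5,0,0],[-0.2,0,0,0,0],[-0.2,0,0,0,0]]
  ]
}}

```text
clock: 11.2
position: [520.8, -240.4, 146.4]
ee_rot: [-0.534, 0.845, 0.0, -0.0]
contact_force: [0.6, 0.0, 0.7]
gripper_width: 51.2
grasp_force: 0.0
```

```bash
python3 -c "
from prof import *
p=prof('side7',-25.3,8,100,x0=[552,-95.8],R=20)
s=read_state();print(s['position'])
C=cloud('side',np.load('pics/side7.npz')['d']);q=C[270:345,340:420].reshape(-1,3);k=(q[:,2]>68)&(q[:,2]<82)&(np.hypot(q[:,0]-521,q[:,1]+240)<12);print(q[k].mean(0),k.sum())
cv2.imwrite('pics/v7.png',np.hstack([cv2.resize(p[190:310,270:410,::-1],None,fx=3,fy=3),cv2.resize(p[230:350,310:430,::-1],None,fx=3,fy=3)]))"
```

```text
11.25 [ 521.1 -239.8  146.5] 51.3 [-0.9 -0.3  0.1] 0.0
8 45 [-15.2  13.9] [-14.9   3.3]
12 47 [-13.   13.6] [-15.6   4.6]
16 48 [-11.7  10.5] [-11.3   8.8]
20 14 [-7.6  6.1] [-9.1 -0.3]
24 14 [-9.2  6.5] [-7.4  4.2]
28 15 [-8.1  7.3] [-9.4  4. ]
32 18 [-12.2   9. ] [-11.3   1.3]
36 15 [-10.7   2.2] [-10.4   0.5]
40 20 [-9.8  9.4] [-9.1  4.8]
44 13 [-7.9  7. ] [-10.8   6.9]
48 24 [-11.    8.2] [-10.8   6.1]
52 25 [-11.2   8.9] [-11.8   1.3]
56 12 [-10.7   3.6] [-4.8  1.2]
60 6 [-4.   1.1] [-3.1  2.5]
64 9 [-4.3  3.1] [-4.6 -0.5]
68 6 [-4.3  2.7] [-4.6 -1.4]
72 15 [-4.2  2.9] [-6.1  6.6]
76 8 [-3.9  2.7] [-5.   3.7]
[ 521.13922894 -239.76018347  146.46579919]
[ 522.03130139 -241.03843594   73.17247068] 31
```

View pics/v7.png

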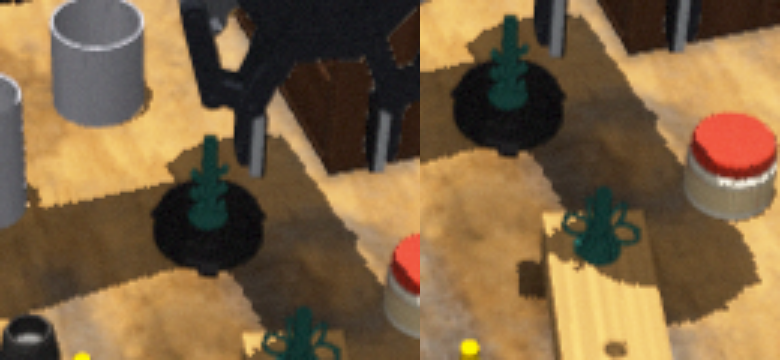

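The left crop shows slim seated upright in the small base. The right crop shows the bushy tree still in the block with the gripper above it.

>>> {"fn": "drive_tool", "kwargs": {
  "plan": [
    [[0,0,0,-20,0],[0.2,0,-0.5,-35,0],[0.2,0,0,-30,0],[0.2,0,0,-15,0],[0.2,0,0,-8,0],[0.2,0,0,-5,0],[0.2,0,0,0,0],[0.2,0,0,0,0]]
  ]
}}

```text
clock: 11.92
position: [522.2, -240.6, 34.6]
ee_rot: [-0.535, 0.845, -0.001, 0.001]
contact_force: [-0.6, 0.8, -0.1]
gripper_width: 33.6
grasp_force: 0.0
```

```bash
python3 -c "
from prof import *
p=prof('side8',-25.3,40,90)"
```

```text
11.9667 [ 522.4 -240.8   35. ] 34.3 [ 0.4 -0.3  0. ] 0.0
40 53 [-18.2  17.1] [-17.   20.2]
44 34 [-20.1  19.2] [-18.5  19.6]
48 54 [-14.6  18.5] [-18.2  19.1]
52 49 [-15.1  15.1] [-16.3  16. ]
56 13 [-4.2  4. ] [-3.   0.6]
60 8 [-4.1  3.7] [-3.9  1. ]
64 19 [-23.6  21.9] [-11.6   1.1]
68 33 [-24.6  23.2] [-13.3   1.3]
72 56 [-29.5  26.8] [-13.1   5.8]
76 38 [-31.6  28.4] [-13.2   4.5]
80 42 [-31.7  28.4] [-13.6   7.9]
84 41 [-31.5  29.3] [-13.4   9.2]
88 15 [-30.6  26.6] [-13.7   7.1]
```

>>> {"fn": "drive_tool", "kwargs": {
  "plan": [
    [[0.2,0,0,-5,0],[0.2,0,0,0,0],[1,0,0,0,0],[1,0,0,0,0],[1,0,0,0,0],[1,0,0,0,0],[1,0,0,0,0],[1,0,0,0,0]]
  ]
}}

```text
clock: 12.63
position: [521.3, -240.9, 28.8]
ee_rot: [-0.535, 0.845, -0.0, 0.0]
contact_force: [1.0, 0.7, 1.0]
gripper_width: 6.0
grasp_force: 58.6
```

>>> {"fn": "drive_tool", "kwargs": {
  "plan": [
    [[1,0,0,5,0],[1,0,0,10,0],[1,0,0,20,0],[1,0,0,30,0],[1,0,0,35,0],[1,0,0,25,0],[1,0,0,10,0],[1,0,0,0,0],[1,0,0,0,0]]
  ]
}}

```text
clock: 13.38
position: [520.5, -240.5, 163.6]
ee_rot: [-0.535, 0.845, 0.0, 0.0]
contact_force: [-0.3, -0.8, -1.1]
gripper_width: 5.9
grasp_force: 58.7
```

```bash
python3 -c "
from prof import *
p=prof('side9',-25.3,110,210)"
```

```text
13.4333 [ 519.9 -240.3  162.3] 5.9 [-0.8  0.2 -0.3] 58.728708028793335
154 4 [-1.5  2.6] [-1.3  1.5]
162 9 [-11.1   6.4] [-9.8 -2.1]
166 65 [-10.5  11.1] [-10.8  10.2]
170 26 [-15.1  14. ] [-10.9  11.7]
174 54 [-18.3  18.3] [-16.2   7.8]
178 33 [-19.8  18.8] [-18.7  10.5]
182 57 [-18.9  19. ] [-18.    8.5]
186 39 [-14.1  18.1] [-16.7   5.8]
190 11 [-13.8   3.3] [-10.8   4.1]
194 24 [-9.5  8.1] [-13.5  -0.5]
198 49 [-14.5  15.9] [-13.1  -0.8]
202 54 [-16.2  14.3] [-12.4   1.3]
206 57 [-16.3  15.1] [-14.1   4.6]
```

>>> {"fn": "drive_tool", "kwargs": {
  "plan": [
    [[1,1,13.5,0,0],[1,2,25,0,0],[1,3,35,0,0],[1,3,38,0,0],[1,3,38,0,0],[1,3,38,0,0],[1,3,38,0,0],[1,3,38,0,0],[1,3,38,0,0],[1,3,38,0,0],[1,3,38,0,0],[1,3,38,0,0],[1,2,30,0,0],[1,1,15,0,0],[1,0,8,0,0],[1,0,0,-30,0],[1,0,0,-40,0],[1,0,0,-20,0],[1,0,0,0,0],[1,0,0,0,0]]
  ]
}}

```text
clock: 15.1
position: [556.4, 226.2, 72.5]
ee_rot: [-0.534, 0.845, -0.0, -0.002]
contact_force: [-0.6, 0.0, 0.6]
gripper_width: 6.1
grasp_force: 58.8
```

```bash
python3 -c "
from prof import *
p=prof('side10',-25.3,22,120,x0=[555.5,228],R=25)
cv2.imwrite('pics/v10.png',cv2.resize(p[90:220,200:340,::-1],None,fx=4,fy=4))"
```

```text
15.15 [557.7 227.1  74.3] 6.2 [ 0.  -1.   0.3] 58.76562058925629
66 5 [-2.2  4.1] [-4.  -0.9]
74 34 [-9.1 13. ] [-11.3   5.2]
78 10 [-9.9  6. ] [-7.2  4.4]
82 30 [-17.4  17.7] [-15.3  10. ]
86 14 [-13.8  20. ] [-19.3  -0.4]
90 24 [-18.1  20.2] [-19.8  13.4]
94 33 [-16.5  19. ] [-19.1   8.4]
98 6 [-4.6  9.4] [-9.8 -1.1]
102 12 [-8.7  9.8] [-15.4  -1.5]
106 25 [-13.7  13.5] [-15.4   0.9]
110 26 [-12.3  15.9] [-15.  -5.]
114 30 [-14.2  17.1] [-14.6   4. ]
118 15 [-13.4  16.1] [-15.2   0.6]
```

View pics/v10.png

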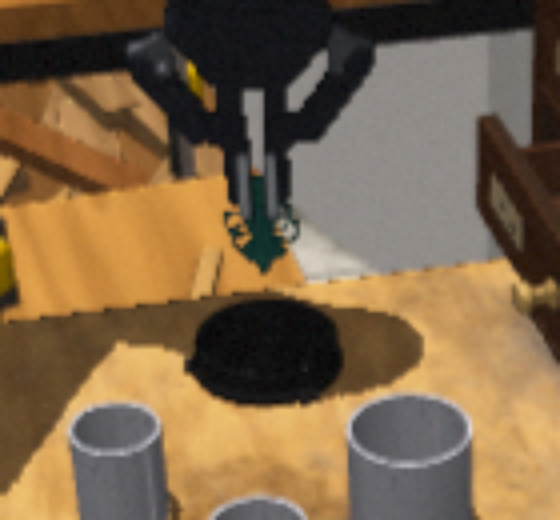

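>>> {"fn": "drive_tool", "kwargs": {
  "plan": [
    [[1,-2,1.3,0,0],[1,0,0,-10,0],[1,0,0,-10,0],[1,0,0,-10,0],[1,0,0,-5,0],[1,0,0,-5,0],[1,0,0,-3,0],[1,0,0,-3,0],[1,0,0,-2,0],[1,0,0,0,0],[1,0,0,0,0]]
  ]
}}

```text
clock: 16.07
position: [555.2, 229.0, 25.7]
ee_rot: [-0.535, 0.845, -0.0, 0.0]
contact_force: [0.4, -0.2, -0.2]
gripper_width: 5.8
grasp_force: 58.8
```

>>> {"fn": "drive_tool", "kwargs": {
  "plan": [
    [[1,0,0,-1.5,0],[1,0,0,-1.5,0],[1,0,0,0,0],[1,0,0,0,0]]
  ]
}}

```text
clock: 16.4
position: [555.1, 229.0, 22.6]
ee_rot: [-0.535, 0.845, -0.0, -0.0]
contact_force: [0.2, -0.3, 0.4]
gripper_width: 6.2
grasp_force: 58.8
```

>>> {"fn": "drive_tool", "kwargs": {
  "plan": [
    [[1,0,0,-1.5,0],[1,0,0,-1.5,0],[1,0,0,0,0],[1,0,0,0,0]]
  ]
}}

```text
clock: 16.73
position: [555.0, 228.9, 19.4]
ee_rot: [-0.535, 0.845, -0.0, -0.0]
contact_force: [0.4, 0.5, -0.1]
gripper_width: 6.2
grasp_force: 58.8
```

>>> {"fn": "drive_tool", "kwargs": {
  "plan": [
    [[1,0,0,-1.5,0],[1,0,0,-1.5,0],[1,0,0,0,0],[1,0,0,0,0]]
  ]
}}

```text
clock: 17.07
position: [555.0, 228.9, 16.4]
ee_rot: [-0.535, 0.845, -0.0, -0.0]
contact_force: [0.6, -0.6, -0.7]
gripper_width: 6.3
grasp_force: 58.8
```

>>> {"fn": "drive_tool", "kwargs": {
  "plan": [
    [[1,0,0,-1,0],[1,0,0,-1,0],[1,0,0,0,0],[1,0,0,0,0]]
  ]
}}

```text
clock: 17.4
position: [555.0, 228.9, 14.5]
ee_rot: [-0.535, 0.845, -0.0, -0.0]
contact_force: [-0.2, -0.2, 0.4]
gripper_width: 5.8
grasp_force: 58.8
```

>>> {"fn": "drive_tool", "kwargs": {
  "plan": [
    [[1,0,0,-0.5,0],[1,0,0,-0.5,0],[1,0,0,0,0],[1,0,0,0,0]]
  ]
}}

```text
clock: 17.73
position: [555.2, 229.0, 13.8]
ee_rot: [-0.535, 0.845, -0.0, 0.0]
contact_force: [0.1, -0.5, 0.5]
gripper_width: 6.3
grasp_force: 58.9
```

>>> {"fn": "drive_tool", "kwargs": {
  "plan": [
    [[1,0,0,-0.5,0],[1,0,0,-0.3,0],[1,0,0,0,0],[1,0,0,0,0]]
  ]
}}

```text
clock: 18.07
position: [555.5, 229.0, 13.7]
ee_rot: [-0.535, 0.845, -0.0, 0.0]
contact_force: [-0.6, -0.9, 4.9]
gripper_width: 6.2
grasp_force: 59.4
```

>>> {"fn": "drive_tool", "kwargs": {
  "plan": [
    [[0.75,0,0,0,0],[0.7,0,0,0,0],[0.6,0,0,0,0],[0.4,0,0,0,0],[0.2,0,0,0,0],[0.1,0,0,0,0],[0.1,0,0,15,0],[0,0,0,30,0],[-0.5,0,0,40,0],[-1,0,-20,30,0],[-1,0,-30,0,7],[-1,0,-30,0,7],[-1,0,-30,0,7],[-1,0,-30,0,7],[-1,0,-25,0,7],[-1,-1,-8,0,7],[-1,0,0,0,7],[-1,0,0,0,7],[-1,0,0,0,7],[-1,0,0,0,7]]
  ]
}}

```text
clock: 19.73
position: [554.0, 55.7, 127.8]
ee_rot: [0.924, -0.383, -0.0, -0.0]
contact_force: [0.2, 0.3, 0.6]
gripper_width: 85.4
grasp_force: 0.0
```

>>> {"fn": "drive_tool", "kwargs": {
  "plan": [
    [[-1,0,0,0,7],[-1,0,0,0,7],[-1,0,0,0,7],[-1,0,0,0,7],[-1,0,0,0,7],[-1,0,0,0,7],[-1,0,0,0,0],[-1,0,0,0,0]]
  ]
}}

```text
clock: 20.4
position: [554.0, 55.9, 127.8]
ee_rot: [1.0, -0.031, -0.0, 0.0]
contact_force: [-0.9, -0.2, -0.5]
gripper_width: 85.2
grasp_force: 0.0
```

```bash
python3 -c "
from prof import *
p=prof('side11',-25.3,8,70,x0=[555.5,228],R=25)
print(read_state()['ee_rot'],read_state()['joints'])
p2,_=snap('top','top11')
cv2.imwrite('pics/v11.png',np.hstack([cv2.resize(p[70:270,200:340,::-1],None,fx=3,fy=3),cv2.resize(p2[120:320,130:340,::-1],None,fx=1.8,fy=3)]))"
```

```text
20.45 [554.   56.  127.8] 85.6 [-0.   0.1  0. ] 0.0
8 32 [-14.5  14.4] [-17.    3.2]
12 32 [-12.9  13.1] [-13.    2.3]
16 34 [-9.5 10.2] [-11.5   7.1]
20 6 [-4.8 14.5] [-3.8 10.8]
24 26 [-16.8  16.2] [-14.9  10.1]
28 17 [-20.1  14.6] [-15.6  15.6]
32 33 [-18.2  17.6] [-20.4  16.3]
36 24 [-18.4  16.7] [-16.8  16.1]
40 8 [-14.5   8.3] [-15.7   3.5]
44 9 [-3.2  3. ] [-5.9  1.4]
48 5 [-3.4  2.9] [-4.1  2.5]
52 9 [-5.1  3. ] [-2.9  2.6]
56 10 [-5.2  3.6] [-2.9  4.5]
[ 9.99527429e-01 -3.07394961e-02 -3.68668427e-05 -2.28762289e-05] [ 3.91698478e-01  3.35728027e-01 -2.67482493e-01 -8.73787417e-05
 -9.67634302e-01  1.11765874e+00]
```

View pics/v11.png

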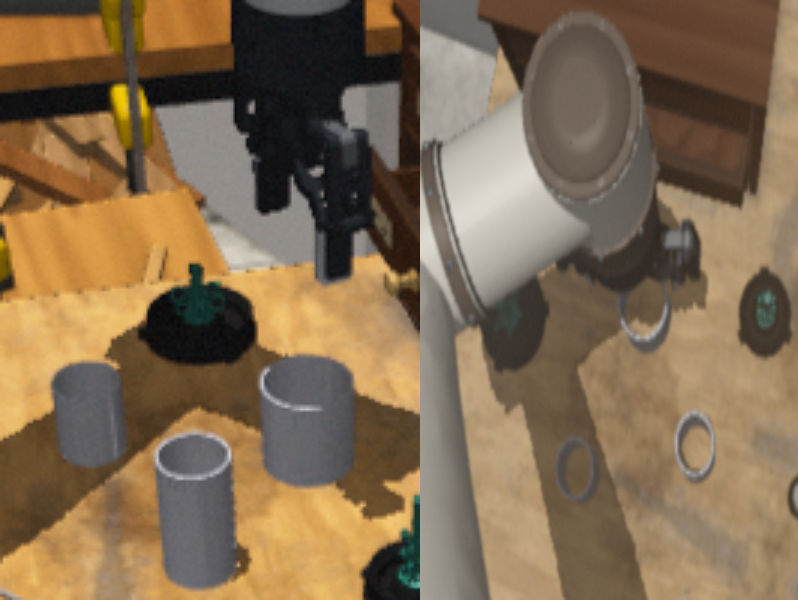

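Run:
```python
from m import *
D=np.load('pics/top11.npz')['d'];C=cloud('top',D);C0=cloud('top',np.load('pics/top0.npz')['d'])
print('wrist top',C[153,219],C[153,205],C[153,240])
q=C0[20:190,165:345].reshape(-1,3)
for lo,hi in((70,110),(110,150),(150,200),(200,260)):
    k=(q[:,2]>lo)&(q[:,2]<hi);print(lo,k.sum(),np.percentile(q[k,0],[0.5,5,50]).round(),np.percentile(q[k,1],[1,99]).round())
S=cloud('side',np.load('pics/side11.npz')['d'])
k=(np.hypot(S[...,0]-554,S[...,1]-56)<120)&(S[...,2]>140)
q=S[k]
for lo in range(140,420,20):
    w=q[(q[:,2]>lo)&(q[:,2]<lo+20)]
    if len(w)>5:print(lo,np.percentile(w,[1,99],axis=0).round()[:,:2].tolist())
for u,v in((254,232),(264,226)):print(ray('top',u,v,65))
```

```text
wrist top [550.67022372  51.85866464 515.97308089] [551.2149119   69.32368405 515.04881356] [552.18715657  26.62285395 510.60629021]
70 2502 [617. 632. 685.] [-138.  197.]
110 1950 [617. 623. 660.] [-146.  198.]
150 2307 [648. 654. 707.] [-143.  199.]
200 17450 [649. 672. 771.] [-120.  194.]
140 [[626.0, -37.0], [659.0, 107.0]]
160 [[538.0, -1.0], [674.0, 102.0]]
180 [[538.0, -3.0], [673.0, 105.0]]
200 [[537.0, -19.0], [564.0, 120.0]]
220 [[534.0, -20.0], [673.0, 127.0]]
240 [[532.0, -18.0], [560.0, 124.0]]
260 [[533.0, -16.0], [561.0, 68.0]]
280 [[515.0, 15.0], [581.0, 61.0]]
300 [[515.0, 16.0], [582.0, 66.0]]
320 [[515.0, 16.0], [585.0, 73.0]]
340 [[513.0, 13.0], [585.0, 63.0]]
360 [[512.0, 13.0], [584.0, 65.0]]
380 [[511.0, 12.0], [584.0, 65.0]]
400 [[493.0, 9.0], [588.0, 149.0]]
[526.10243992  53.96180846  65.        ]
[539.06874173  32.10578908  65.        ]
```

Bushy is seated in the large base, the wrist clears the cabinet, and the open fingers straddle the wide flask. Lowering onto it next.

>>> {"fn": "drive_tool", "kwargs": {
  "plan": [
    [[-1,0.3,-0.3,-10,0],[-1,0,0,-20,0],[-1,0,0,-25,0],[-1,0,0,-20,0],[-1,0,0,-15,0],[-1,0,0,-10,0],[-1,0,0,-5,0],[-1,0,0,-5,0],[-1,0,0,-5,0],[-1,0,0,0,0],[-1,0,0,0,0]]
  ]
}}

```text
clock: 21.42
position: [554.8, 55.8, 13.2]
ee_rot: [1.0, -0.029, 0.0, -0.0]
contact_force: [0.5, -0.2, 0.8]
gripper_width: 85.4
grasp_force: 0.0
```

```bash
python3 -c "
from prof import *
p=prof('side12',90,20,80,x0=[554,55.7],R=70)"
```

```text
21.4667 [554.9  55.8  13.4] 85.1 [ 0.1 -0.8  0.3] 0.0
20 56 [-30.1  30.9] [-22.2  29.6]
24 58 [-29.8  31.5] [-23.2  29.2]
28 71 [-29.7  31.7] [-19.9  28.8]
32 70 [-30.3  32.8] [-19.2  29.7]
36 56 [-30.3  31.6] [-19.7  28.7]
40 54 [-29.7  32.6] [-18.5  29. ]
44 58 [-27.4  31.6] [-18.6  28.9]
48 57 [-26.8  31.3] [-17.8  28.3]
52 65 [-49.8  33.9] [-16.7  28.7]
56 74 [-51.   45.5] [-14.8  29. ]
60 100 [-54.2  45.1] [-12.2  28.8]
64 60 [-57.3  46.3] [-10.2  28.2]
68 40 [-58.8  44.8] [-10.7  14.5]
72 37 [-57.9  45.3] [-10.9  12.4]
76 37 [-59.2  45.6] [-12.2  15.1]
```

>>> {"fn": "drive_tool", "kwargs": {
  "plan": [
    [[-1,0,0,-4,0],[-0.8,0,0,0,0],[-0.7,0,0,0,0],[-0.6,0,0,0,0],[-0.5,0,0,0,0],[-0.45,0,0,0,0],[-0.4,0,0,0,0],[0,0,0,0,0],[1,0,0,0,0],[1,0,0,0,0],[1,0,0,0,0]]
  ]
}}

```text
clock: 22.38
position: [555.2, 56.2, 9.9]
ee_rot: [1.0, -0.029, 0.001, -0.0]
contact_force: [-2.3, 2.0, 5.5]
gripper_width: 60.3
grasp_force: 63.6
```

>>> {"fn": "drive_tool", "kwargs": {
  "plan": [
    [[1,0,0,5,0],[1,0,0,10,0],[1,0,0,20,0],[1,0,0,25,0],[1,0,0,20,0],[1,0,0,15,0],[1,0,0,5,0],[1,0,0,0,0],[1,0,0,0,0]]
  ]
}}

```text
clock: 23.13
position: [553.5, 55.3, 108.1]
ee_rot: [1.0, -0.03, -0.001, 0.0]
contact_force: [-0.0, -0.6, -2.2]
gripper_width: 60.0
grasp_force: 65.6
```

```bash
cat > rim.py <<'E'
from m import *
def look(fn,c,R,z0,z1,st=8):
    s=read_state();print(s['clock'],s['position'].round(1),round(s['gripper_width'],1),s['contact_force'].round(1))
    p,d=snap('side',fn);C=cloud('side',d);q=C[(d>0)&(np.hypot(C[...,0]-c[0],C[...,1]-c[1])<R+15)]
    for lo in range(z0,z1,st):
        w=q[(q[:,2]>=lo)&(q[:,2]<lo+st)]
        # outer front surface: points towards camera only
        if len(w)>12:
            x,f,n=circ(w[(w[:,:2]-c)@[-0.5,-0.866]>0.35*R],R);print(lo,n,x.round(1),round(f,2))
    return p,d,C
E
python3 -c "
from rim import *
s=read_state()['position']
p,d,C=look('side13',s[:2],31,84,162)
cv2.imwrite('pics/v13.png',cv2.resize(p[60:260,220:400,::-1],None,fx=3,fy=3))"
```

```text
23.1333 [553.5  55.3 108.1] 60.0 [-0.  -0.6 -2.2]
92 24 [554.8  54.9] 0.81
100 97 [554.2  54.3] 0.69
108 111 [554.8  54.3] 0.98
116 113 [554.6  54.4] 0.8
124 109 [554.6  54.5] 0.94
132 101 [554.7  54.4] 0.74
140 87 [555.1  52.4] 1.34
148 111 [556.7  47.5] 2.77
156 108 [556.3  48.2] 3.2
```

View pics/v13.png

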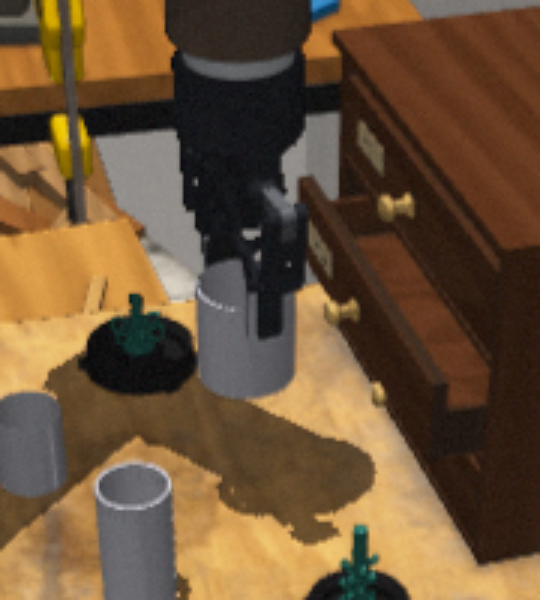

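The image shows the wide flask held level with its rim well above the bench. Moving it over the large base.

>>> {"fn": "drive_tool", "kwargs": {
  "plan": [
    [[1,0.6,5,0,0],[1,0,12,0,0],[1,0,20,0,0],[1,0,25,0,0],[1,0,25,0,0],[1,0,25,0,0],[1,0,25,0,0],[1,0,20,0,0],[1,0,11,0,0],[1,0,5.8,0,0],[1,0,0,0,0],[1,0,0,-12,0],[1,0,0,-6,0],[1,0,0,0,0],[1,0,0,0,0],[1,0,0,0,0]]
  ]
}}

```text
clock: 24.52
position: [555.3, 228.9, 91.2]
ee_rot: [1.0, -0.03, 0.0, 0.0]
contact_force: [0.1, -0.6, -2.2]
gripper_width: 60.4
grasp_force: 65.5
```

```bash
python3 -c "
from rim import *
s=read_state()['position']
p,d,C=look('side14',s[:2],31,68,134)
# tree & base in same picture
for lo,hi in((26,40),(42,62)):
    q=C[(abs(C[...,0]-555)<25)&(abs(C[...,1]-228)<25)&(C[...,2]>lo)&(C[...,2]<hi)];print(lo,len(q),q.mean(0).round(1) if len(q) else '',q.min(0).round(1),q.max(0).round(1))
"
```

```text
24.5167 [555.3 228.9  91.2] 60.4 [ 0.1 -0.6 -2.2]
76 34 [557.2 228.2] 0.81
84 90 [556.8 228. ] 1.0
92 89 [556.3 227.7] 0.97
100 93 [556.7 227.8] 0.98
108 95 [555.9 228. ] 0.95
116 77 [556.3 227.9] 0.92
124 85 [556.9 224.5] 2.0
132 90 [557.6 222.1] 2.72
26 86 [553.5 226.6  33.6] [535.5 208.7  26.1] [576.7 244.4  39.9]
42 35 [554.9 228.7  52.5] [550.8 224.   42.4] [561.3 238.3  60.9]
```

>>> {"fn": "drive_tool", "kwargs": {
  "plan": [
    [[1,-1.2,0.4,0,0],[1,0,0,-4,0],[1,0,0,-8,0],[1,0,0,-8,0],[1,0,0,-8,0],[1,0,0,-8,0],[1,0,0,-6,0],[1,0,0,-4,0],[1,0,0,-2,0],[1,0,0,0,0],[1,0,0,0,0]]
  ]
}}

```text
clock: 25.48
position: [554.0, 230.0, 42.9]
ee_rot: [1.0, -0.029, 0.0, -0.0]
contact_force: [1.1, -0.1, -2.5]
gripper_width: 59.9
grasp_force: 65.6
```

```bash
python3 -c "
from rim import *
s=read_state()['position']
p,d,C=look('side15',s[:2],31,30,94)"
```

```text
25.4833 [554.  230.   42.9] 59.9 [ 1.1 -0.1 -2.5]
30 51 [555.3 229.5] 0.98
38 90 [555.2 228.8] 0.95
46 80 [555.  228.9] 1.04
54 90 [555.1 228.8] 0.96
62 83 [555.2 229. ] 0.93
70 69 [555.2 228.2] 1.11
78 83 [556.3 224.7] 2.55
86 89 [556.5 222.2] 3.18
```

>>> {"fn": "drive_tool", "kwargs": {
  "plan": [
    [[1,0,-0.5,-3,0],[1,0,0,-5,0],[1,0,0,-5,0],[1,0,0,-4,0],[1,0,0,-3,0],[1,0,0,-2,0],[1,0,0,-2,0],[1,0,0,0,0],[1,0,0,0,0]]
  ]
}}

```text
clock: 26.28
position: [554.2, 229.9, 18.6]
ee_rot: [1.0, -0.029, 0.0, -0.001]
contact_force: [1.9, 1.4, -3.8]
gripper_width: 60.4
grasp_force: 65.5
```

>>> {"fn": "drive_tool", "kwargs": {
  "plan": [
    [[1,0,0,-1,0],[1,0,0,-1,0],[1,0,0,0,0],[1,0,0,0,0]]
  ]
}}

```text
clock: 26.62
position: [554.3, 229.8, 17.1]
ee_rot: [1.0, -0.029, 0.001, -0.0]
contact_force: [1.6, 2.5, -2.3]
gripper_width: 60.0
grasp_force: 65.7
```

>>> {"fn": "drive_tool", "kwargs": {
  "plan": [
    [[1,0,-0.3,-1,0],[1,0,0,-0.5,0],[1,0,0,0,0],[1,0,0,0,0]]
  ]
}}

```text
clock: 26.95
position: [554.4, 229.7, 15.7]
ee_rot: [1.0, -0.029, 0.001, -0.001]
contact_force: [2.7, 3.8, -0.8]
gripper_width: 60.5
grasp_force: 65.8
```

>>> {"fn": "drive_tool", "kwargs": {
  "plan": [
    [[1,0,0,-0.5,0],[1,0,0,-0.5,0],[1,0,0,0,0],[1,0,0,0,0]]
  ]
}}

```text
clock: 27.28
position: [554.6, 229.7, 15.0]
ee_rot: [1.0, -0.029, 0.001, -0.001]
contact_force: [2.4, 4.3, 2.2]
gripper_width: 60.3
grasp_force: 66.2
```

>>> {"fn": "drive_tool", "kwargs": {
  "plan": [
    [[1,0.7,0.8,0,0],[1,0,0,-0.5,0],[1,0,0,0,0],[1,0,0,0,0]]
  ]
}}

```text
clock: 27.62
position: [554.6, 229.7, 14.9]
ee_rot: [1.0, -0.029, 0.0, 0.0]
contact_force: [0.5, 2.5, 7.0]
gripper_width: 60.3
grasp_force: 66.7
```

>>> {"fn": "drive_tool", "kwargs": {
  "plan": [
    [[-0.43,0,0,0,0],[-0.47,0,0,0,0],[-0.5,0,0,0,0],[-0.6,0,0,0,0],[-0.8,0,0,0,0],[-1,0,0,0,0],[-1,0,0,0,0],[-1,0,0,10,0],[-1,0,0,25,0],[-1,0,0,35,0],[-1,0,0,35,0],[-1,0,0,25,0],[-1,-15,-30,0,0],[-1,-15,-35,0,0],[-1,-15,-35,0,0],[-1,-15,-35,0,0],[-1,-15,-35,0,0],[-1,-15,-35,0,0],[-1,-15,-30,0,0],[-1,0,0,0,0]]
  ]
}}

```text
clock: 29.28
position: [445.6, -9.0, 144.3]
ee_rot: [1.0, -0.032, -0.001, 0.0]
contact_force: [-0.2, 0.1, 0.4]
gripper_width: 84.9
grasp_force: 0.0
```

```bash
python3 -c "
from rim import *
p,d,C=look('side16',np.array([555.3,228.5]),31,22,72)
print(C[(np.hypot(C[...,0]-555,C[...,1]-228)<34)][:,2].max())
print('tall');look('side17',np.array([445.3,-8.5]),23,10,90,16)
q=cloud('top',snap('top','top17')[1])
cv2.imwrite('pics/v16.png',cv2.resize(p[80:290,180:390,::-1],None,fx=2.8,fy=2.8))"
```

```text
29.2833 [445.6  -9.  144.3] 84.9 [-0.2  0.1  0.4]
22 33 [556.  228.1] 1.13
30 29 [555.9 228.3] 0.94
38 31 [555.4 228.7] 0.91
46 32 [555.8 228. ] 0.83
54 29 [555.4 229.3] 0.64
62 15 [555.9 228.8] 1.13
69.13327178121959
tall
29.3333 [447.8  -7.3 144.6] 85.1 [0.2 0.1 0.8]
10 138 [446.4  -5.8] 0.74
26 144 [446.5  -5.6] 0.74
42 154 [446.5  -5.9] 0.84
58 150 [446.2  -5.7] 0.75
74 154 [446.3  -5.6] 0.75
```

View pics/v16.png

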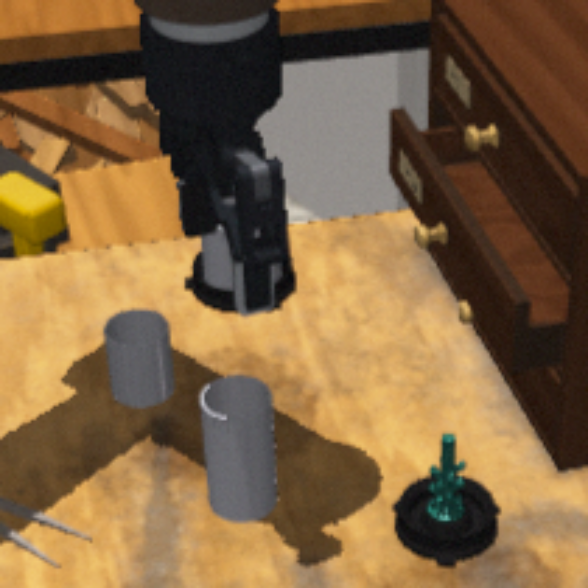

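>>> {"fn": "drive_tool", "kwargs": {
  "plan": [
    [[-1,-1.5,0.3,-10,0],[-1,0,0,-20,0],[-1,0,0,-25,0],[-1,0,0,-20,0],[-1,0,0,-15,0],[-1,0,0,-8,0],[-1,0,0,-5,0],[-1,0,0,-4.5,0],[-0.6,0,0,0,0],[-0.4,0,0,0,0],[-0.25,0,0,0,0]]
  ]
}}

```text
clock: 30.35
position: [448.7, -4.6, 37.0]
ee_rot: [1.0, -0.029, 0.001, -0.0]
contact_force: [-0.3, -0.1, -0.6]
gripper_width: 53.7
grasp_force: 0.0
```

>>> {"fn": "drive_tool", "kwargs": {
  "plan": [
    [[-0.25,0,0,0,0],[-0.2,0,0,0,0],[-0.15,0,0,0,0],[-0.1,0,0,0,0],[-0.05,0,0,0,0],[0.2,0,0,0,0],[1,0,0,0,0],[1,0,0,0,0],[1,0,0,0,0]]
  ]
}}

```text
clock: 31.1
position: [448.2, -4.9, 37.0]
ee_rot: [1.0, -0.029, 0.0, 0.0]
contact_force: [-2.7, -1.0, 5.7]
gripper_width: 44.5
grasp_force: 60.5
```

>>> {"fn": "drive_tool", "kwargs": {
  "plan": [
    [[1,0,0,5,0],[1,0,0,10,0],[1,0,0,20,0],[1,0,0,25,0],[1,0,0,20,0],[1,0,0,15,0],[1,0,0,10,0],[1,0,0,0,0],[1,10,-9,0,0],[1,20,-17,0,0],[1,25,-22,0,0],[1,25,-22,0,0],[1,15,-13,0,0],[1,8,-7,0,0],[1,0,0,0,0],[1,0,0,0,0],[1,0,0,0,0],[1,0,0,0,0]]
  ]
}}

```text
clock: 32.6
position: [549.9, -94.1, 141.1]
ee_rot: [1.0, -0.029, -0.0, -0.0]
contact_force: [-0.0, 0.1, -2.7]
gripper_width: 43.6
grasp_force: 61.9
```

```bash
cat >> rim.py <<'E'
def it(C,d,c,R,z0,z1,a=0.35):
    """front-surface circle fit with the camera-side half, recentred"""
    c=np.array(c,float)
    for _ in range(4):
        w=C[(d>0)&(C[...,2]>z0)&(C[...,2]<z1)&(abs(np.hypot(C[...,0]-c[0],C[...,1]-c[1])-R)<6)]
        w=w[(w[:,:2]-c)@[-0.5,-0.866]>a*R]; c,f,n=circ(w,R)
    return c.round(1),round(f,2),n
E
python3 -c "
from rim import *
s=read_state();x=s['position'];print(s['clock'],x,s['contact_force'],s['gripper_width'])
p,d=snap('side','side18');C=cloud('side',d)
for a,b in((104,116),(116,128),(128,140),(140,152),(152,166)):print(a,it(C,d,[551,-96],23,a,b))
D=np.load('pics/side16.npz');print('wide',it(cloud('side',D['d']),D['d'],[555.5,228],31,25,50))
for lo,hi in((60,70),(70,79)):
    q=C[(abs(C[...,0]-551.5)<10)&(abs(C[...,1]+95.5)<10)&(C[...,2]>lo)&(C[...,2]<hi)];print(lo,len(q),q.mean(0).round(1),q.min(0).round(1),q.max(0).round(1))
cv2.imwrite('pics/v18.png',cv2.resize(p[110:310,270:430,::-1],None,fx=3,fy=3))"
```

```text
32.6 [549.94471142 -94.12737793 141.12679747] [-0.04670006  0.10653603 -2.7045681 ] 43.64873615132492
104 (array([548.3, -95.1]), np.float64(0.69), 129)
116 (array([548. , -94.8]), np.float64(0.72), 142)
128 (array([548.1, -94.8]), np.float64(0.73), 142)m.py:5: RuntimeWarning: Mean of empty slice.
  s=least_squares(f,P.mean(0)[:2],loss='soft_l1',f_scale=1.5); return s.x,np.median(abs(s.fun)),len(P)
  ret = um.true_divide(
Traceback (most recent call last):
  File "rim.py", line 16, in it
    w=w[(w[:,:2]-c)@[-0.5,-0.866]>a*R]; c,f,n=circ(w,R)
                                              ~~~~^^^^^
  File "m.py", line 5, in circ
    s=least_squares(f,P.mean(0)[:2],loss='soft_l1',f_scale=1.5); return s.x,np.median(abs(s.fun)),len(P)
ValueError: Initial guess is outside of provided bounds
```

>>> {"fn": "drive_tool", "kwargs": {
  "plan": [
    [[1,3.2,-1.3,0,0],[1,0,0,-6,0],[1,0,0,-8,0],[1,0,0,-5,0],[1,0,0,0,0],[1,0,0,0,0],[1,0,0,0,0]]
  ]
}}

```text
clock: 33.23
position: [554.3, -96.2, 122.3]
ee_rot: [1.0, -0.029, -0.0, 0.0]
contact_force: [0.2, -0.2, -2.9]
gripper_width: 44.2
grasp_force: 61.8
```

```bash
python3 -c "
from rim import *
s=read_state();x=s['position'];print(s['clock'],x,s['contact_force'],s['gripper_width'])
p,d=snap('side','side19');C=cloud('side',d)
for a,b in((86,98),(98,112)):print(a,it(C,d,[551,-96],23,a,b))
D=np.load('pics/side16.npz');print('wide',it(cloud('side',D['d']),D['d'],[555.5,228],31,25,50))
for lo,hi in((56,68),(68,79)):
    q=C[(abs(C[...,0]-551.5)<10)&(abs(C[...,1]+95.5)<10)&(C[...,2]>lo)&(C[...,2]<hi)];print(lo,len(q),q.mean(0).round(1),q.min(0).round(1),q.max(0).round(1))
cv2.imwrite('pics/v19.png',cv2.resize(p[110:310,270:430,::-1],None,fx=3,fy=3))"
```

```text
33.2333 [554.30975156 -96.19700827 122.27577632] [ 0.18459926 -0.16657617 -2.88071778] 44.236713024463484
86 (array([552.5, -96.8]), np.float64(0.67), 135)
98 (array([552.5, -97. ]), np.float64(0.67), 159)m.py:5: RuntimeWarning: Mean of empty slice.
  s=least_squares(f,P.mean(0)[:2],loss='soft_l1',f_scale=1.5); return s.x,np.median(abs(s.fun)),len(P)
  ret = um.true_divide(
Traceback (most recent call last):
  File "rim.py", line 16, in it
    w=w[(w[:,:2]-c)@[-0.5,-0.866]>a*R]; c,f,n=circ(w,R)
                                              ~~~~^^^^^
  File "m.py", line 5, in circ
    s=least_squares(f,P.mean(0)[:2],loss='soft_l1',f_scale=1.5); return s.x,np.median(abs(s.fun)),len(P)
ValueError: Initial guess is outside of provided bounds
```

>>> {"fn": "drive_tool", "kwargs": {
  "plan": [
    [[1,-1,0.7,0,0],[1,0,0,-5,0],[1,0,0,-8,0],[1,0,0,-8,0],[1,0,0,-8,0],[1,0,0,-8,0],[1,0,0,-8,0],[1,0,0,-5,0],[1,0,0,-3,0],[1,0,0,0,0],[1,0,0,0,0]]
  ]
}}

```text
clock: 34.2
position: [553.4, -95.5, 69.3]
ee_rot: [1.0, -0.029, 0.0, 0.0]
contact_force: [-0.1, 0.8, -1.7]
gripper_width: 44.2
grasp_force: 61.9
```

```bash
python3 -c "
from rim import *
s=read_state();x=s['position'];print(s['clock'],x,s['contact_force'],s['gripper_width'])
p,d=snap('side','side20');C=cloud('side',d)
for a,b in((35,47),(47,60)):print(a,it(C,d,[551,-96],23,a,b))"
```

```text
34.2 [553.37114143 -95.48246611  69.30074901] [-0.05636803  0.76003259 -1.65839821] 44.17536635341191
35 (array([551.5, -96.3]), np.float64(0.78), 127)
47 (array([551.6, -96.2]), np.float64(0.62), 132)
```

>>> {"fn": "drive_tool", "kwargs": {
  "plan": [
    [[1,0,0,-4,0],[1,0,0,-5,0],[1,0,0,-5,0],[1,0,0,-4,0],[1,0,0,-3,0],[1,0,0,-2,0],[1,0,0,0,0],[1,0,0,0,0]]
  ]
}}

```text
clock: 34.92
position: [553.2, -95.3, 46.0]
ee_rot: [1.0, -0.029, -0.0, -0.0]
contact_force: [-0.2, 1.0, -3.3]
gripper_width: 44.0
grasp_force: 61.9
```

>>> {"fn": "drive_tool", "kwargs": {
  "plan": [
    [[1,0,0,-1,0],[1,0,0,-1,0],[1,0,0,-1,0],[1,0,0,0,0],[1,0,0,0,0]]
  ]
}}

```text
clock: 35.33
position: [553.3, -95.4, 43.3]
ee_rot: [1.0, -0.029, 0.0, -0.0]
contact_force: [0.5, 1.2, -3.0]
gripper_width: 44.1
grasp_force: 61.9
```

>>> {"fn": "drive_tool", "kwargs": {
  "plan": [
    [[1,0,0,-0.5,0],[1,0,0,-0.5,0],[1,0,0,-0.4,0],[1,0,0,0,0],[1,0,0,0,0]]
  ]
}}

```text
clock: 35.75
position: [553.5, -95.4, 42.1]
ee_rot: [1.0, -0.029, 0.0, -0.0]
contact_force: [1.0, 0.6, -0.4]
gripper_width: 44.1
grasp_force: 62.1
```

>>> {"fn": "drive_tool", "kwargs": {
  "plan": [
    [[1,0,0,-0.5,0],[1,0,0,0,0],[1,0,0,0,0]]
  ]
}}

```text
clock: 36.0
position: [553.7, -95.4, 42.0]
ee_rot: [1.0, -0.029, 0.001, 0.0]
contact_force: [-0.1, 1.1, 2.3]
gripper_width: 43.8
grasp_force: 62.5
```

>>> {"fn": "drive_tool", "kwargs": {
  "plan": [
    [[-0.04,0,0,0,0],[-0.08,0,0,0,0],[-0.12,0,0,0,0],[-0.2,0,0,0,0],[-0.4,0,0,0,0],[-0.7,0,0,0,0],[-1,0,0,0,0],[-1,0,0,10,0],[-1,0,0,25,0],[-1,0,0,35,0],[-1,0,0,35,0],[-1,0,0,30,0],[-1,-30,10,20,0],[-1,-30,10,0,0],[-1,-30,10,0,0],[-1,-30,10,0,0],[-1,0,0,0,0],[-1,0,0,0,0]]
  ]
}}

```text
clock: 37.5
position: [432.2, -55.2, 197.8]
ee_rot: [1.0, -0.029, 0.001, -0.0]
contact_force: [1.2, 0.1, -0.2]
gripper_width: 85.5
grasp_force: 0.0
```

```bash
python3 -c "
from rim import *
print(read_state()['position'])
p,d=snap('side','side21');C=cloud('side',d)
for a,b in((22,45),(45,65),(65,88)):print(a,it(C,d,[551,-96],23,a,b,.2))
for n,c,R in(('wide',(555.5,228),34),('tall',(551.5,-96),25),('short',(433,138),25)):print(n,np.percentile(C[np.hypot(C[...,0]-c[0],C[...,1]-c[1])<R][:,2],99.5))
cv2.imwrite('pics/v21.png',cv2.resize(p[60:360,150:450,::-1],None,fx=2,fy=2))"
```

```text
[432.24528677 -55.22959542 197.81500806]
22 (array([552. , -96.1]), np.float64(0.67), 236)
45 (array([551.9, -96.1]), np.float64(0.74), 217)
65 (array([552. , -96.1]), np.float64(0.62), 261)
wide 71.97834024979066
tall 93.81523367163612
short 56.11583503935958
```

View pics/v21.png

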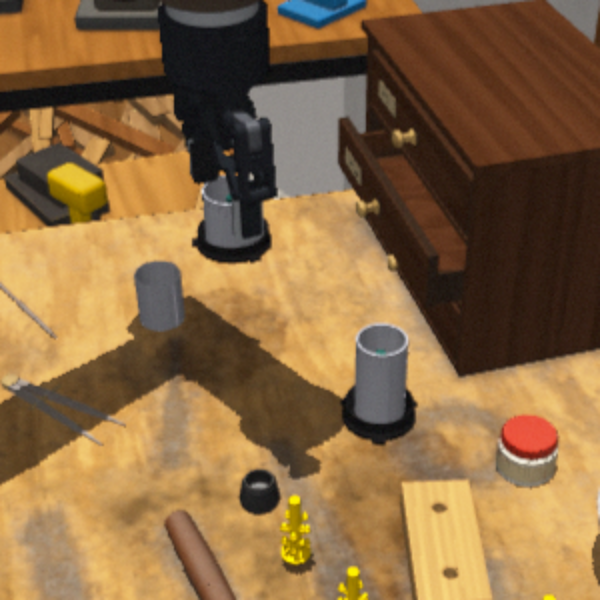

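Both flasks stand level at the bottom of their seats with the trees inside, and the short flask, loupe and pot look undisturbed. Handing in.

```bash
python3 -c "
from bench import *
print(job_done())"
```

```text
the job is handed in; nothing more can be done
None
```

Both wax trees are plugged into their bases with the matching flasks seated level over them; the job was handed in at about 37.5 s, but no verdict came back.

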